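Lock a row of microphones in the sloped rack with a wedge

TASK

Pack all three microphone carriers side by side in the sloped rack, flat on its floor against the low lip, the brass-coloured one from the bench included, grille ends uphill as the others have theirs. Push them together towards the spring plate, then take the orange wedge from its holder and drive it into the gap left beside the red end wall, until its shoulder sits down on the wall and the neighbouring block and the row is held tight against the spring. Let go of everything, and leave the standing microphone, the paint jar and the tin alone.

Things in the scene. Friction and masses are not known exactly. Their poses are not given: they have to be found in the camera images.
- rack: Fixed plywood rack, floor 140 x 266 mm sloping 26 degrees, low side to the robot. Origin: middle of the floor's top surface, 68 mm above the bench; x up the slope, y along the row to the spring plate (left), z square to the floor. Blocks slide down to the lip by themselves (friction about 0.4), centre then at x = -15 mm. Three blocks leave a 24 mm gap at the red wall.
- lip (a point): Top inner edge of the rack's low lip, at its middle: x = -70 mm, 16 mm above the floor. Axes as the rack's. There is no lip on the high side.
- wall_top (a point): Top inner edge of the red fixed end wall, at its middle: rack y = -117 mm, 40 mm above the floor, level with the blocks' tops. The wall is 16 mm thick. Axes as the rack's.
- spring_plate (a joint): Travel (m) of the 40 mm tall aluminium spring plate towards the rack's +y: 0 unpressed (its face at rack y = +105 mm), at most 0.008; spring 1500 N/m. About 0.004 with the wedge fully home. The wall behind the plate ends at rack y = +133 mm.
- carrier_a_mic (a point): 40 mm thick microphone fixed lying on a wooden block 110 (x) x 66 (y) x 40 mm tall; one rigid piece, 0.3 kg. Point: on the microphone's axis over the block's centre, 64 mm above the block's underside. x to its dark grille end (it spans -80 to +74 mm), z square to the block. Square black clamp round it at the point, 50 (x) x 42 x 42 mm, flat-sided, to grip by. Pale; starts in the rack by the spring plate.
- carrier_b_mic (a point): 40 mm thick microphone fixed lying on a wooden block 110 (x) x 66 (y) x 40 mm tall; one rigid piece, 0.3 kg. Point: on the microphone's axis over the block's centre, 64 mm above the block's underside. x to its dark grille end (it spans -80 to +74 mm), z square to the block. Square black clamp round it at the point, 50 (x) x 42 x 42 mm, flat-sided, to grip by. Pale; starts in the rack, right of carrier_a.
- carrier_c_mic (a point): 40 mm thick microphone fixed lying on a wooden block 110 (x) x 66 (y) x 40 mm tall; one rigid piece, 0.3 kg. Point: on the microphone's axis over the block's centre, 64 mm above the block's underside. x to its dark grille end (it spans -80 to +74 mm), z square to the block. Square black clamp round it at the point, 50 (x) x 42 x 42 mm, flat-sided, to grip by. Brass; starts on the bench, left or right.
- wedge_handle (a point): Orange wedge, 0.14 kg: centre of its black handle block, 40 (x) x 24 (y) x 42 mm (z, up). Shoulder plate 60 (x) x 44 mm (y) from 21 to 29 mm below it. Fully home, with y along the row (either way round), the point is 69 mm above the rack's floor, 14 mm from the red wall's face; a microphone is then 26 mm from its middle, so fingers fit only up and down the slope from the handle.
- wedge_tip (a point): Middle of the wedge's tip, 67 mm below the handle's centre. The taper is 38 mm tall, 60 mm in x; 16 mm thick in y at the tip and 28 mm under the shoulder. In the 24 mm gap it first binds 13 mm above home, needs about 5 to 15 N to drive, and stays by friction.
- holder: Fixed dark wooden holder, 90 mm (x) x 68 mm (y) x 48 mm tall, with a 32 mm wide slot along x; the wedge hangs in it upright by its shoulder, wedge x along the slot. Origin: centre of its underside. It stands left or right of the rack.
- stand_mic: Bystander: microphone standing upright on a foot, 64 mm diameter at the foot, 150 mm tall; origin under its foot.
- paint_jar: Bystander: jar, 60 mm diameter, 100 mm tall; origin under its centre.
- tin: Bystander: low round tin, 72 mm diameter, 22 mm tall, in front of the rack; origin under its centre.
- carrier_c_grille (a point): Middle of the grille end of carrier_c's microphone, 74 mm along x from carrier_c_mic; it must end up uphill.
Mind the look-alikes: they are no part of the job. Leave any blue or pink look-alike of the part that bears wedge_handle alone.

How it is judged:
On the way, in this order (a step that is already met when the one before it is completed fails the run):
1. all three carriers lie in the rack, flat on its floor and against the low lip, the brass one's grille uphill (x of carrier_a_mic in the frame of rack between -0.03 and 0 m and y of carrier_a_mic in the frame of rack between -0.066 and 0.085 m and z of carrier_a_mic in the frame of rack between 0.059 and 0.069 m and angle between the z axis of each of carrier_a_mic, carrier_b_mic, carrier_c_mic and the z axis of rack, either way round below 0.08 rad and angle between the x axis of each of carrier_a_mic, carrier_b_mic, carrier_c_mic and the x axis of rack, either way round below 0.08 rad and x of carrier_b_mic in the frame of rack between -0.03 and 0 m and y of carrier_b_mic in the frame of rack between -0.066 and 0.085 m and z of carrier_b_mic in the frame of rack between 0.059 and 0.069 m and x of carrier_c_mic in the frame of rack between -0.03 and 0 m and y of carrier_c_mic in the frame of rack between -0.066 and 0.085 m and z of carrier_c_mic in the frame of rack between 0.059 and 0.069 m and x of carrier_c_grille in the frame of rack above 0.03 m), for 0.2 s.
2. the wedge is home beside the red wall and the spring plate is pressed back (x of wedge_handle in the frame of rack between -0.045 and 0.045 m and y of wedge_handle in the frame of rack between -0.11 and -0.097 m and z of wedge_handle in the frame of rack between 0.062 and 0.0735 m and angle between the z axis of wedge_handle and the z axis of rack, either way round below 0.1 rad and angle between the x axis of wedge_handle and the x axis of rack, either way round below 0.1 rad and value of joint spring_plate above 0.002 m), for 0.2 s.
At the end, for the whole second after the job is handed in: Carriers at rest in the rack, flat (5 mm, 0.08 rad), square, brass one's grille uphill, within 15 mm of the lip; wedge square in beside the red wall (within 7 mm along the row), shoulder no more than 4.5 mm above the wall's top, spring plate pressed back over 2 mm (all of step 1 and all of step 2 and linear speed of each of carrier_a, carrier_b, carrier_c, wedge below 0.01 m/s); the robot touches nothing.
It fails at once if the standing microphone is shifted more than 25 mm or tipped (distance of stand_mic from where it was at the start of the episode above 0.025 m or angle between stand_mic's own z axis and vertical above 0.3 rad).
It fails at once if the paint jar is shifted more than 25 mm or tipped (distance of paint_jar from where it was at the start of the episode above 0.025 m or angle between paint_jar's own z axis and vertical above 0.3 rad).
It fails at once if the tin is shifted more than 25 mm or tipped (distance of tin from where it was at the start of the episode above 0.025 m or angle between tin's own z axis and vertical above 0.3 rad).
It also fails if it takes over 72 s, if anything falls off the work surface, if the arm or the gripper's body presses on something with over 40 N, if the wrist force passes 120 N, or if a joint passes its speed limit or range.

ROBOT

A 7-joint arm with a two-finger parallel gripper is mounted at the origin on the work surface. World frame = base frame: x ahead of the robot, y to its left, z up, the work surface at z = 0. Lengths are in m, angles in rad, forces in N, time in s.
With the tool pointing down it reaches from about 0.4 to 0.85 m from the base axis. Payload 4.4 kg.
Tool frame: the origin (TCP) lies midway between the tips of the shut fingers; the grasp point (between the pads) lies ctrl.pinch_z behind it (ctrl.pinch_z is the distance from the TCP to the grasp point, in m); z points along the fingers, y is the line along which they close (so a half turn about z gives the same grasp; the last joint's range is limited). The gripper opens to 94 mm and grips with 3 to 60 N. Pads are 16 mm wide; open, the fingers measure 119 mm over their backs; the gripper's body (75 mm by 177 mm) begins 78 mm behind the grasp point.
Start: joints at [1.136, 0.628, 0.038, 1.517, -0.027, 0.996, -0.02], TCP at [0.234, -0.606, 0.174] pointing down, gripper open.
Joint ranges: [-3.06, 3.06], [-0.37, 2.12], [-1.25, 1.32], [0.18, 2.47], [-1.1, 4.24], [0.23, 1.98], [-2.94, 2.94]. Speed limits (rad/s): [2.57, 2.57, 3.14, 3.14, 3.14, 3.14, 3.14].

INTERFACE

Orientations are given as a unit quaternion [x, y, z, w].
In Python, from station import ctrl gives the robot as it stands.
- The arm moves only by the tool jog_arm, never from a script. Its argument "motion" is a list of rows, each an object of numbers: "claw": the closure, from 0 (fully open) to 1 (shut); "tx", "ty", "tz": the shift along the world's x, y, z each as a share of 30 cm, from -1 to 1; "spin": the turn about the world's z as a share of 90 degrees, from -1 to 1. In form: [{"claw": .., "tx": .., "ty": .., "tz": .., "spin": ..}, ...]. A call has 1 to 8 rows; each row is the pose to reach, as a shift and turn from the pose commanded when the call began; what a row does not reach only later rows make up. A row lasts 1/10 s, in which the tool goes at most 50 mm and 8.59 degrees, less where a joint would pass 70% of its speed; a pose out of reach is approached as far as the arm can. A call with a number of a shift or a turn outside -1 to 1 is refused whole. A call with a gripper value outside its range is refused whole. The fingers move at their own pace and stop on an object; "newtons" is the grip in N (left out, the last holds). Time passes only in rows, so rows that repeat a pose let the fingers close. It gives the time, the measured TCP pose, the force, the opening and the grip force at its end, in the units of the state.
- ctrl.sense(): the state, without advancing time (a new reading comes with each control period).
- ctrl.capture(name): name is "scene" or "top" or "wrist"; returns the picture (400x640x3 uint8, red, green, blue); there is no depth.
- ctrl.calibration(name): a dict with "mtx" (3x3 intrinsics, pixels), "T" (4x4, takes a point from camera to world coordinates); the wrist camera has in their place "hand_eye" (4x4, takes a point from camera to tool coordinates, whose origin is the TCP and whose axes are the flange's). Camera axes: x right, y down, z forward; pixel columns grow to the right and rows downward; lengths in m; the calibration is good to about 2 mm. The wrist camera is an equidistant fisheye: a pixel r from the principal point sees the ray r / f radians off the axis. A picture is of the moment at which its call begins: read the wrist's pose just before it. calibration takes no time and is no camera call.
- ctrl.finish_job(): hands the job in; it is judged then, once.
The state is a dict: "time_s": time; "joint_pos": joint angles; "qd": joint speeds; "joint_torque": joint torques, N m; "tcp_pos": TCP position; "tcp_rot": TCP orientation; "force": force on the tool from outside, world axes, zero at the start; "ft_torque": the same for the moment, N m; "finger_gap": finger opening in m; "finger_force": force on a finger pad.
Only numpy, scipy, OpenCV 4.12 (cv2) and the standard library are available. Lean on these libraries where they do the work, as an engineer would, in place of code of your own. Each camera call takes 0.05 s, during which the arm holds its last target. There are 200 camera calls.

## Working session

There is one attempt and no reset: what is moved stays moved. The work goes in short steps, Python scripts to look and compute and a tool call to move; the robot and the scene stay as the last step left them, time stands still between calls to the robot, and variables do not carry over. Pictures are saved under pics/ and viewed, at most 10 in all, crops included, and the job is handed in when it is done.

Besides the shell and the picture viewer there is one more tool, called after "Call:" by a JSON object that holds its "name" and its "arguments", one argument or row to a line. jog_arm: Moves the arm, as the interface text tells. Shift numbers are shares of 30 cm and turn numbers shares of 90 degrees, none past 1 either way. Its arguments: {"type":"object","properties":{"motion":{"type":"array"},"newtons":{"type":"number"}},"required":["motion"]}

```bash
mkdir -p pics; ls; python3 - <<'E'
from station import ctrl
import cv2
s=ctrl.sense(); print({k:s[k] for k in('time_s','tcp_pos','tcp_rot','finger_gap')},ctrl.pinch_z)
for n in('scene','top'):
    c=ctrl.calibration(n);print(n,c)
    im=ctrl.capture(n);cv2.imwrite(f'pics/{n}0.png',im[:,:,::-1])
E
```

```text
pics
{'time_s': 0.0, 'tcp_pos': array([ 0.23412211, -0.60562696,  0.17359736]), 'tcp_rot': array([ 9.83043985e-01,  1.83367692e-01, -1.66773965e-04, -8.86100646e-04]), 'finger_gap': 0.0940432302153558} 0.0188
scene {'mtx': array([[375.18639007,   0.        , 321.52567872],
       [  0.        , 375.18639007, 194.74339559],
       [  0.        ,   0.        ,   1.        ]]), 'T': array([[-0.0365514 ,  0.69945941, -0.71373701,  1.25363193],
       [ 0.99926911,  0.03357961, -0.01826599,  0.02166947],
       [ 0.01119069, -0.713883  , -0.70017557,  0.92452435],
       [ 0.        ,  0.        ,  0.        ,  1.        ]])}
top {'mtx': array([[371.34476529,   0.        , 309.309785  ],
       [  0.        , 371.34476529, 199.77727697],
       [  0.        ,   0.        ,   1.        ]]), 'T': array([[-0.01705717, -0.99204625,  0.12471284,  0.31579547],
       [-0.99984713,  0.01740314,  0.00168511, -0.01251068],
       [-0.0038421 , -0.12466503, -0.99219145,  1.11322009],
       [ 0.        ,  0.        ,  0.        ,  1.        ]])}
```

View pics/scene0.png

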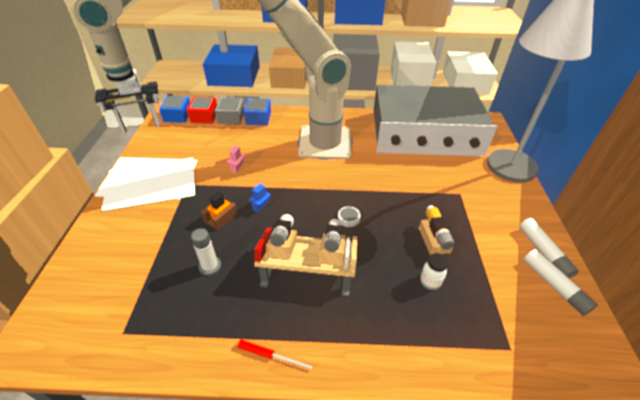

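View pics/top0.png

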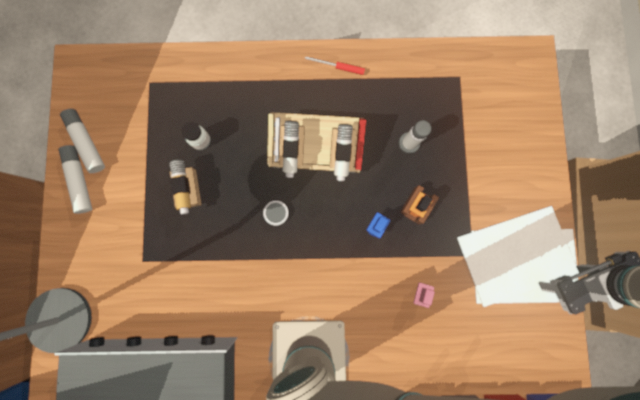

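The top view shows:
- **Rack:** at (317,143), with its red wall on the right at (361,145) and the plate on the left at (277,140).
- **Carriers:** A at (290,148), B at (343,152), and brass C at (183,187) with its grille up-image, i.e. +x.
- **Wedge candidates:** orange (421,204) in the dark holder, blue (378,225) and pink (425,296). The orange one in the holder fits the description; I'll confirm it enlarged.
- **Bystanders:** jar (197,137), stand mic (415,137), tin (276,213).

```bash
cat > h.py <<'E'
import numpy as np, cv2
from station import ctrl
from scipy.spatial.transform import Rotation as R
def ray(n,uv,s=None):
    c=ctrl.calibration(n);K=c['mtx'];uv=np.atleast_2d(np.array(uv,float))
    x=(uv[:,0]-K[0,2])/K[0,0];y=(uv[:,1]-K[1,2])/K[1,1]
    if n=='wrist':
        r=np.hypot(x,y)+1e-12;d=np.c_[np.sin(r)*x/r,np.sin(r)*y/r,np.cos(r)]
        T=np.eye(4);T[:3,:3]=R.from_quat(s['tcp_rot']).as_matrix();T[:3,3]=s['tcp_pos'];T=T@c['hand_eye']
    else: d=np.c_[x,y,np.ones(len(x))];T=c['T']
    return T[:3,3],d@T[:3,:3].T
def onz(n,uv,z,s=None):
    o,d=ray(n,uv,s);z=np.broadcast_to(z,len(d));return o+d*((z-o[2])/d[:,2])[:,None]
def shot(n,name):
    s=ctrl.sense();im=ctrl.capture(n);cv2.imwrite(f'pics/{name}.png',im[:,:,::-1]);return s,im
E
python3 - <<'E'
import cv2,numpy as np
from h import *
t=cv2.imread('pics/top0.png')
a=cv2.resize(t[100:190,255:375],None,fx=4,fy=4,interpolation=cv2.INTER_CUBIC)   #480x360
b=cv2.resize(t[170:240,360:440],None,fx=4,fy=4,interpolation=cv2.INTER_CUBIC)  #320x280
c=cv2.resize(t[150:220,160:210],None,fx=4,fy=4,interpolation=cv2.INTER_CUBIC)  #200x280
m=np.zeros((600,800,3),np.uint8);m[:360,:480]=a;m[:280,480:]=b;m[300:580,480:680]=c
cv2.imwrite('pics/m1.png',m)
print(onz('top',[(317,143),(421,204),(183,187)],[.1,.1,.06]))
print(ctrl.calibration('wrist'))
E
```

```text
[[ 0.60318372 -0.03508374  0.1       ]
 [ 0.42610627 -0.31689829  0.1       ]
 [ 0.49156341  0.35170486  0.06      ]]
{'mtx': array([[309.70691629,   0.        , 319.27632559],
       [  0.        , 309.70691629, 204.03430448],
       [  0.        ,   0.        ,   1.        ]]), 'hand_eye': array([[ 6.97070676e-04, -9.60595589e-01, -2.77948967e-01,
         8.08222946e-02],
       [ 9.99999718e-01,  5.92354428e-04,  4.60722809e-04,
         1.06288608e-03],
       [-2.77923997e-04, -2.77949210e-01,  9.60595732e-01,
        -2.10533055e-01],
       [ 0.00000000e+00,  0.00000000e+00,  0.00000000e+00,
         1.00000000e+00]])}
```

View pics/m1.png

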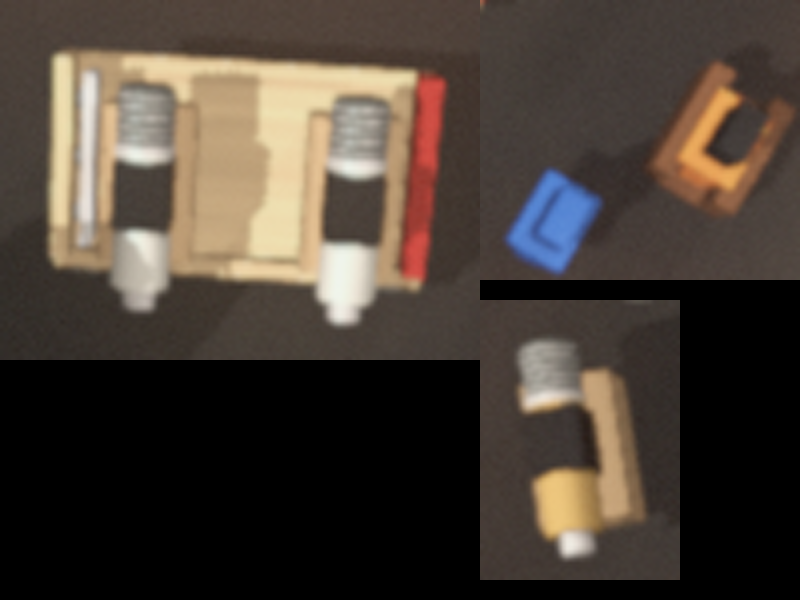

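Confirmed: only the orange part (montage 735,135) sits in the dark holder and has the black handle. The blue one beside it and the pink one are the decoys.

```bash
python3 - <<'E'
from h import *
A=lambda p:(255+p[0]/4,100+p[1]/4)
W=lambda p:(360+(p[0]-480)/4,170+p[1]/4)
C=lambda p:(160+(p[0]-480)/4,150+(p[1]-300)/4)
def yaw(p): d=p[0]-p[1];return np.degrees(np.arctan2(d[1],d[0]))
w=onz('top',[A((415,75)),A((403,275))],[.1346,.0733]);print('wall inner',w,yaw(w))
w=onz('top',[A((120,58)),A((415,72))],[.0987,.0987]);print('floor top edge',w,yaw(w)+90-180)
w=onz('top',[A((355,208)),A((144,198))],.1378);print('B,A clamp tops',w)
w=onz('top',[W((740,133))],.098);print('wedge',w)
w=onz('top',[W((718,62)),W((653,168))],.048);print('holder',yaw(w));w2=onz('top',[W((718,62)),W((653,168)),W((735,215)),W((793,105))],.048);print(w2.mean(0))
w=onz('top',[C((566,438))],.085);print('C',w)
w=onz('top',[C((550,345)),C((577,545))],.064);print(w,yaw(w))
E
```

```text
wall inner [[ 0.6593064  -0.14957836  0.1346    ]
 [ 0.53332669 -0.14464719  0.0733    ]] -2.2415587780778408
floor top edge [[ 0.68824249  0.05398869  0.0987    ]
 [ 0.67410665 -0.1546806   0.0987    ]] -3.8754542244499817
B,A clamp tops [[ 0.56628371 -0.10569111  0.1378    ]
 [ 0.57574401  0.03613214  0.1378    ]]
wedge [[ 0.4282051  -0.32859333  0.098     ]]
holder -33.677897926335476
[ 0.4308779  -0.33305435  0.048     ]
C [[0.49457848 0.3474585  0.085     ]]
[[0.56653358 0.36814428 0.064     ]
 [0.42106875 0.34499626 0.064     ]] 9.041741683936344
```

Call:
{"name": "jog_arm", "arguments": {
  "motion": [
    {"tz": 0.2},
    {"tz": 0.4,"tx": 0.1,"ty": 0.1},
    {"claw": 0.35,"tz": 0.4,"tx": 0.4,"ty": 0.9,"spin": -0.268},
    {"claw": 0.35,"tz": 0.4,"tx": 0.4,"ty": 0.9,"spin": -0.268},
    {"claw": 0.35,"tz": 0.4,"tx": 0.4,"ty": 0.9,"spin": -0.268},
    {"claw": 0.35,"tz": 0.4,"tx": 0.4,"ty": 0.9,"spin": -0.268},
    {"claw": 0.35,"tz": 0.4,"tx": 0.4,"ty": 0.9,"spin": -0.268},
    {"claw": 0.35,"tz": 0.4,"tx": 0.4,"ty": 0.9,"spin": -0.268}
  ]
}}

```text
schema error: expected keys claw, tx, ty, tz, spin
```

Call:
{"name": "jog_arm", "arguments": {
  "motion": [
    {"tx": 0.6,"ty": 0.85},
    {"tx": 0.6,"ty": 0.85},
    {"tx": 0.6,"ty": 0.85},
    {"tx": 0.6,"ty": 0.85},
    {"tx": 0.6,"ty": 0.85},
    {"tx": 0.6,"ty": 0.85},
    {"tx": 0.6,"ty": 0.85},
    {"tx": 0.6,"ty": 0.85}
  ]
}}

```text
schema error: expected keys claw, tx, ty, tz, spin
```

```bash
python3 - <<'E'
from h import *
s,im=shot('wrist','w1');print(s['time_s'],s['tcp_pos'],R.from_quat(s['tcp_rot']).as_matrix(),s['finger_gap'])
E
```

```text
0.1 [ 0.23411761 -0.60570128  0.17370306] [[ 9.32746962e-01  3.60531177e-01 -6.13551219e-04]
 [ 3.60531697e-01 -9.32745752e-01  1.50215077e-03]
 [-3.07151087e-05 -1.62233123e-03 -9.99998684e-01]] 0.09392531648463047
```

View pics/w1.png

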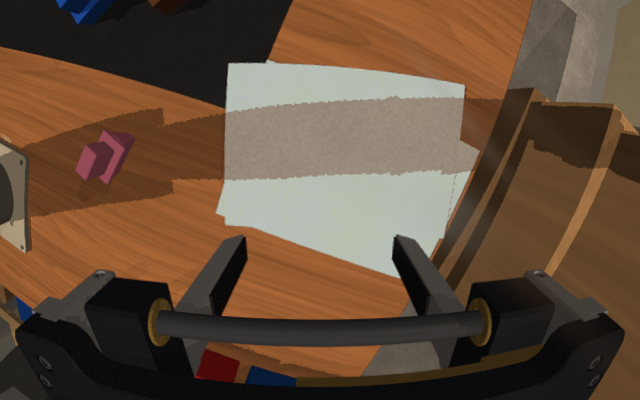

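All keys are needed in every row, so the arm hasn't moved. This wrist view only shows the paper and the pink decoy at (105,157).

Call:
{"name": "jog_arm", "arguments": {
  "motion": [
    {"claw": 0.35,"tx": 0,"ty": 0,"tz": 0.17,"spin": 0},
    {"claw": 0.35,"tx": 0.1,"ty": 0.1,"tz": 0.33,"spin": -0.09},
    {"claw": 0.35,"tx": 0.4,"ty": 0.9,"tz": 0.4,"spin": -0.268},
    {"claw": 0.35,"tx": 0.4,"ty": 0.9,"tz": 0.4,"spin": -0.268},
    {"claw": 0.35,"tx": 0.4,"ty": 0.9,"tz": 0.4,"spin": -0.268},
    {"claw": 0.35,"tx": 0.4,"ty": 0.9,"tz": 0.4,"spin": -0.268},
    {"claw": 0.35,"tx": 0.4,"ty": 0.9,"tz": 0.4,"spin": -0.268},
    {"claw": 0.35,"tx": 0.4,"ty": 0.9,"tz": 0.4,"spin": -0.268}
  ]
}}

```text
time_s: 0.95
tcp_pos: [0.3567, -0.331, 0.295]
tcp_rot: [1.0, -0.023, 0.001, -0.001]
force: [0.4, -1.3, 0.7]
finger_gap: 0.061
finger_force: 0.0
```

Call:
{"name": "jog_arm", "arguments": {
  "motion": [
    {"claw": 0.35,"tx": 0.6,"ty": 0.85,"tz": 0,"spin": 0},
    {"claw": 0.35,"tx": 0.6,"ty": 0.85,"tz": 0,"spin": 0},
    {"claw": 0.35,"tx": 0.6,"ty": 0.85,"tz": 0,"spin": 0},
    {"claw": 0.35,"tx": 0.6,"ty": 0.85,"tz": 0,"spin": 0},
    {"claw": 0.35,"tx": 0.6,"ty": 0.85,"tz": 0,"spin": 0},
    {"claw": 0.35,"tx": 0.6,"ty": 0.85,"tz": 0,"spin": 0},
    {"claw": 0.35,"tx": 0.6,"ty": 0.85,"tz": 0,"spin": 0},
    {"claw": 0.35,"tx": 0.6,"ty": 0.85,"tz": 0,"spin": 0}
  ]
}}

```text
time_s: 1.75
tcp_pos: [0.5349, -0.079, 0.2939]
tcp_rot: [1.0, -0.024, -0.0, -0.0]
force: [-0.9, -0.4, 0.4]
finger_gap: 0.061
finger_force: 0.0
```

```bash
python3 - <<'E'
from h import *
s,im=shot('wrist','w2');print(s['time_s'],s['tcp_pos'],R.from_quat(s['tcp_rot']).as_euler('xyz',True),s['finger_gap'])
np.save('s_w2.npy',np.r_[s['tcp_pos'],s['tcp_rot']])
E
```

```text
1.75 [ 0.53490981 -0.07896048  0.29385162] [-1.79959421e+02  5.20121551e-02 -2.72229658e+00] 0.06104759498456851
```

View pics/w2.png

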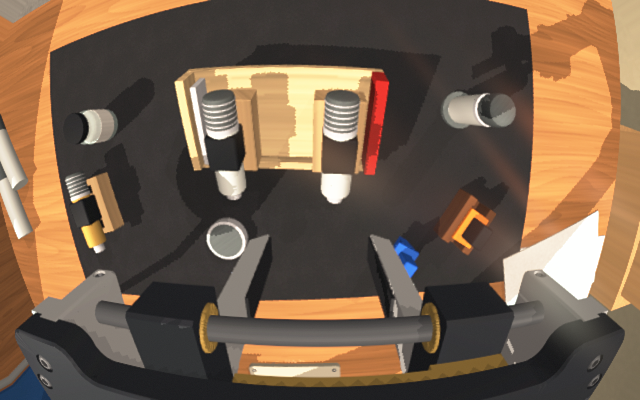

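The wrist view shows the rack with B's clamp at (340,154), A's clamp at (225,148), the red wall from (380,72) to (370,175), C at (90,210), and the orange wedge at (470,225). Next I measure the rack, B and the wedge from both views.

```bash
cat >> h.py <<'E'
def tri(a,b):
    (o1,d1),(o2,d2)=a,b;d1=d1[0]/np.linalg.norm(d1);d2=d2[0]/np.linalg.norm(d2)
    k=np.linalg.lstsq(np.c_[d1,-d2],o2-o1,rcond=None)[0];p,q=o1+k[0]*d1,o2+k[1]*d2
    return (p+q)/2,np.linalg.norm(p-q)
def redquad(im):  # im BGR
    h=cv2.cvtColor(im,cv2.COLOR_BGR2HSV);m=((h[...,0]<6)|(h[...,0]>174))&(h[...,1]>150)&(h[...,2]>60)
    cs=cv2.findContours(m.astype(np.uint8),0,2)[0]
    return [cv2.boxPoints(cv2.minAreaRect(c)).round(1).tolist() for c in cs if cv2.contourArea(c)>150], m
E
python3 - <<'E'
from h import *
v=np.load('s_w2.npy');s=dict(tcp_pos=v[:3],tcp_rot=v[3:])
for f in('top0','w2'): print(f,redquad(cv2.imread(f'pics/{f}.png'))[0])
print('B wrist z.138',onz('wrist',[(340,154),(225,148)],.1378,s))
print('B tri',tri(ray('wrist',(340,154),s),ray('top',(343.75,152))))
print('A tri',tri(ray('wrist',(225,148),s),ray('top',(291,149.5))))
t=cv2.imread('pics/w2.png')
a=cv2.resize(t[60:210,170:400],None,fx=3.4,fy=3.4,interpolation=cv2.INTER_CUBIC);cv2.imwrite('pics/w2c.png',a);print(a.shape)
E
```

```text
top0 [[[354.70001220703125, 168.5], [359.29998779296875, 118.5999984741211], [366.1000061035156, 119.19999694824219], [361.5, 169.10000610351562]], [[335.5, 68.0], [337.0, 61.599998474121094], [364.5, 68.0], [363.0, 74.30000305175781]]]
w2 [[[360.1000061035156, 173.39999389648438], [372.20001220703125, 71.0], [390.0, 73.0999984741211], [377.8999938964844, 175.5]]]
B wrist z.138 [[ 0.57069989 -0.10642978  0.1378    ]
 [ 0.58644898  0.03261873  0.1378    ]]
B tri (array([ 0.56926712, -0.10697279,  0.12613549]), np.float64(0.0003347257361042883))
A tri (array([0.58340401, 0.03878938, 0.11356969]), np.float64(0.003688911333622573))
(510, 782, 3)
```

View pics/w2c.png

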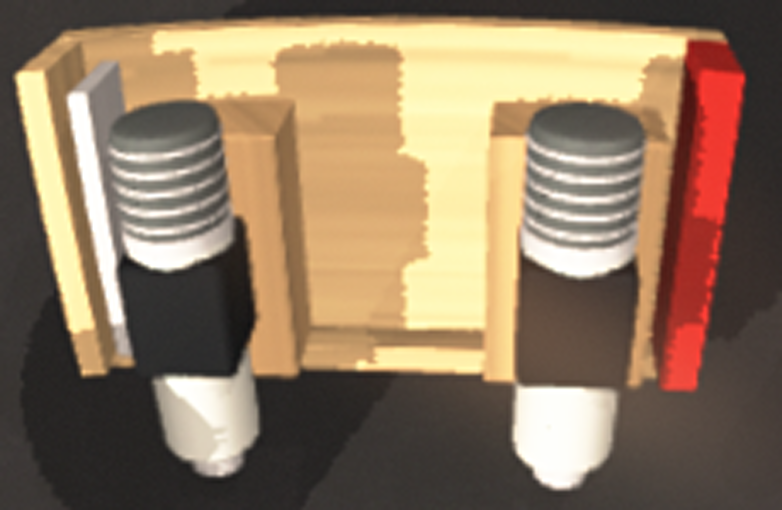

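The crop shows the red wall's top inner edge from (712,75) to (662,388), B's clamp centred at (577,324), and free floor between A and B.

```bash
python3 - <<'E'
from h import *
v=np.load('s_w2.npy');s=dict(tcp_pos=v[:3],tcp_rot=v[3:])
c=lambda p:(170+p[0]/3.4,60+p[1]/3.4)
w=onz('wrist',[c((712,75)),c((662,388)),c((743,72)),c((693,388))],[.1346,.0733,.1346,.0733],s);print(w,np.degrees(np.arctan2((w[0]-w[1])[1],(w[0]-w[1])[0])),np.hypot(*(w[0]-w[1])[:2]))
w=onz('wrist',[c((80,35)),c((725,35))],[.0987]*2,s);print('floor up edge',w)
# left outer wall top ends, y=+133 outer
w=onz('wrist',[c((18,73)),c((82,375)),c((47,70)),c((106,372))],[.1346,.0733,.1346,.0733],s);print('left wall',w)
w=onz('wrist',[c((577,324)),c((183,312))],.1378,s);print('B,A',w)
w=onz('wrist',[c((585,485)),c((545,485)),c((585,108))],[.1,.1,.155],s);print('Btail,grille',w)
# plate top face
w=onz('wrist',[c((70,95)),c((97,92))],[.13,.13],s);print('plate',w)
E
```

```text
[[ 0.6560297  -0.15707992  0.1346    ]
 [ 0.53257936 -0.14469635  0.0733    ]
 [ 0.6571975  -0.16827225  0.1346    ]
 [ 0.53210096 -0.15791164  0.0733    ]] -5.728301626702477 0.12406989546962129
floor up edge [[ 0.69534169  0.08320426  0.0987    ]
 [ 0.67580473 -0.16999737  0.0987    ]]
left wall [[0.67804413 0.09470456 0.1346    ]
 [0.55229556 0.10587146 0.0733    ]
 [0.67720771 0.08249058 0.1346    ]
 [0.55274748 0.09410701 0.0733    ]]
B,A [[ 0.56915767 -0.10602457  0.1378    ]
 [ 0.58194433  0.03459953  0.1378    ]]
Btail,grille [[ 0.49955099 -0.1094321   0.1       ]
 [ 0.50029531 -0.09342952  0.1       ]
 [ 0.64327249 -0.11046858  0.155     ]]
plate [[0.66693987 0.07554343 0.13      ]
 [0.66647518 0.06448536 0.13      ]]
```

Call:
{"name": "jog_arm", "arguments": {
  "motion": [
    {"claw": 0.3,"tx": 0.123,"ty": -0.09,"tz": 0,"spin": -0.02},
    {"claw": 0.3,"tx": 0.123,"ty": -0.09,"tz": -0.15,"spin": -0.02},
    {"claw": 0.3,"tx": 0.123,"ty": -0.09,"tz": -0.3,"spin": -0.02},
    {"claw": 0.3,"tx": 0.123,"ty": -0.09,"tz": -0.45,"spin": -0.02},
    {"claw": 0.3,"tx": 0.123,"ty": -0.09,"tz": -0.55,"spin": -0.02},
    {"claw": 0.3,"tx": 0.123,"ty": -0.09,"tz": -0.63,"spin": -0.02},
    {"claw": 0.3,"tx": 0.123,"ty": -0.09,"tz": -0.63,"spin": -0.02}
  ]
}}

```text
time_s: 2.5
tcp_pos: [0.567, -0.111, 0.1026]
tcp_rot: [0.999, -0.044, -0.004, 0.0]
force: [0.2, 0.7, 0.1]
finger_gap: 0.0657
finger_force: 0.0
```

Call:
{"name": "jog_arm", "arguments": {
  "motion": [
    {"claw": 0.7,"tx": 0,"ty": 0,"tz": 0,"spin": 0},
    {"claw": 0.7,"tx": 0,"ty": 0,"tz": 0,"spin": 0},
    {"claw": 0.7,"tx": 0,"ty": 0,"tz": 0,"spin": 0},
    {"claw": 0.7,"tx": 0,"ty": 0,"tz": 0,"spin": 0}
  ],
  "newtons": 6
}}

```text
time_s: 2.9
tcp_pos: [0.5724, -0.1075, 0.1071]
tcp_rot: [0.999, -0.042, 0.001, -0.0]
force: [-0.2, 2.7, 5.8]
finger_gap: 0.0416
finger_force: 6.0
```

Call:
{"name": "jog_arm", "arguments": {
  "motion": [
    {"claw": 0.7,"tx": 0.003,"ty": 0.04,"tz": 0,"spin": 0},
    {"claw": 0.7,"tx": 0.006,"ty": 0.08,"tz": 0,"spin": 0},
    {"claw": 0.7,"tx": 0.01,"ty": 0.12,"tz": 0,"spin": 0},
    {"claw": 0.7,"tx": 0.013,"ty": 0.16,"tz": 0,"spin": 0},
    {"claw": 0.7,"tx": 0.016,"ty": 0.2,"tz": 0,"spin": 0},
    {"claw": 0.7,"tx": 0.018,"ty": 0.22,"tz": 0,"spin": 0},
    {"claw": 0.7,"tx": 0.02,"ty": 0.24,"tz": 0,"spin": 0},
    {"claw": 0.7,"tx": 0.02,"ty": 0.25,"tz": 0,"spin": 0}
  ]
}}

```text
time_s: 3.7
tcp_pos: [0.5781, -0.0358, 0.1069]
tcp_rot: [0.999, -0.042, 0.001, 0.002]
force: [-1.2, -6.1, 8.0]
finger_gap: 0.0434
finger_force: 6.8
```

Call:
{"name": "jog_arm", "arguments": {
  "motion": [
    {"claw": 0.7,"tx": 0,"ty": 0,"tz": 0,"spin": 0},
    {"claw": 0.7,"tx": 0,"ty": 0,"tz": 0,"spin": 0}
  ]
}}

```text
time_s: 3.9
tcp_pos: [0.5782, -0.0355, 0.1068]
tcp_rot: [0.999, -0.042, 0.001, 0.002]
force: [-0.7, -4.3, 7.2]
finger_gap: 0.0436
finger_force: 6.6
```

Call:
{"name": "jog_arm", "arguments": {
  "motion": [
    {"claw": 0.42,"tx": 0,"ty": 0,"tz": 0,"spin": 0},
    {"claw": 0.42,"tx": 0,"ty": 0,"tz": 0,"spin": 0},
    {"claw": 0.42,"tx": 0,"ty": 0,"tz": 0.15,"spin": 0},
    {"claw": 0.42,"tx": 0,"ty": 0,"tz": 0.3,"spin": 0},
    {"claw": 0.42,"tx": 0,"ty": 0,"tz": 0.5,"spin": 0},
    {"claw": 0.42,"tx": 0,"ty": 0.1,"tz": 0.5,"spin": 0},
    {"claw": 0.42,"tx": 0,"ty": 0.26,"tz": 0.5,"spin": 0},
    {"claw": 0.3,"tx": -0.05,"ty": 0.4,"tz": 0.5,"spin": 0.1}
  ]
}}

```text
time_s: 4.7
tcp_pos: [0.5631, 0.0893, 0.2558]
tcp_rot: [0.999, 0.034, 0.001, -0.001]
force: [0.4, 0.6, -0.1]
finger_gap: 0.0593
finger_force: 0.0
```

Call:
{"name": "jog_arm", "arguments": {
  "motion": [
    {"claw": 0.2,"tx": -0.1,"ty": 0.16,"tz": 0,"spin": 0.05},
    {"claw": 0.2,"tx": -0.15,"ty": 0.32,"tz": 0,"spin": 0.05},
    {"claw": 0.2,"tx": -0.22,"ty": 0.48,"tz": 0,"spin": 0.05},
    {"claw": 0.2,"tx": -0.3,"ty": 0.64,"tz": 0,"spin": 0.05},
    {"claw": 0.2,"tx": -0.38,"ty": 0.76,"tz": 0,"spin": 0.05},
    {"claw": 0.2,"tx": -0.38,"ty": 0.76,"tz": 0,"spin": 0.05},
    {"claw": 0.2,"tx": -0.38,"ty": 0.76,"tz": 0,"spin": 0.05},
    {"claw": 0.2,"tx": -0.38,"ty": 0.76,"tz": 0,"spin": 0.05}
  ]
}}

```text
time_s: 5.5
tcp_pos: [0.4488, 0.3133, 0.2552]
tcp_rot: [0.997, 0.072, 0.0, 0.001]
force: [0.7, -0.9, 0.0]
finger_gap: 0.0751
finger_force: 0.0
```

```bash
python3 - <<'E'
from h import *
s,im=shot('wrist','w3');print(s['time_s'],s['tcp_pos'],R.from_quat(s['tcp_rot']).as_euler('xyz',True),s['finger_gap'])
np.save('s_w3.npy',np.r_[s['tcp_pos'],s['tcp_rot']])
s,t=shot('top','top3')
a=im[0:300,120:520,::-1];b=cv2.resize(t[100:190,255:375,::-1],None,fx=3.3,fy=3.3,interpolation=cv2.INTER_CUBIC)
m=np.zeros((600,800,3),np.uint8);m[:300,:400]=a;m[300:300+b.shape[0],:b.shape[1]]=b
k=cv2.resize(im[100:250,245:420,::-1],None,fx=2.2,fy=2.2,interpolation=cv2.INTER_CUBIC);m[:k.shape[0],410:410+k.shape[1]]=k
cv2.imwrite('pics/m3.png',m)
E
```

```text
5.5 [0.44884343 0.31332054 0.25520388] [1.79920156e+02 3.80004157e-03 8.22897451e+00] 0.07510081408076069
```

View pics/m3.png

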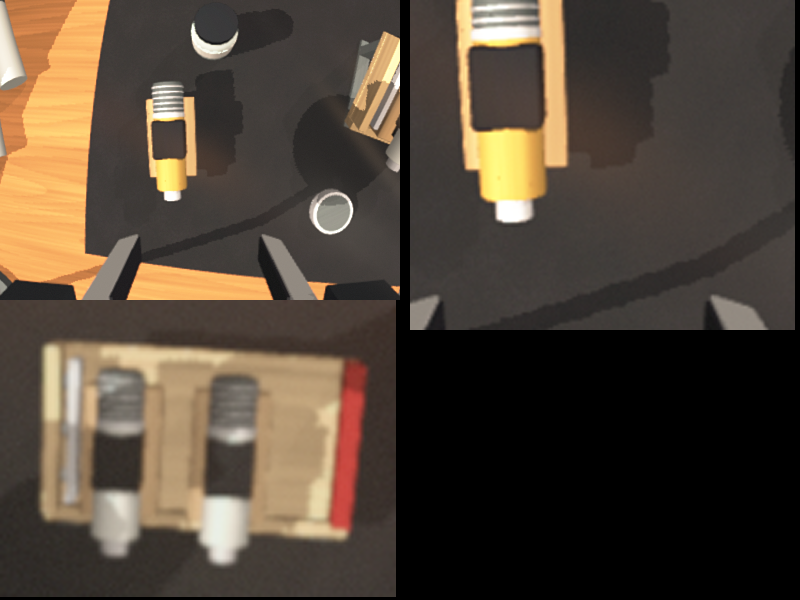

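```bash
python3 - <<'E'
from h import *
v=np.load('s_w3.npy');s=dict(tcp_pos=v[:3],tcp_rot=v[3:])
c=lambda p:(255+p[0]/3.3,100+(p[1]-300)/3.3)
print('B,A top',onz('top',[c((232,468)),c((119,460))],.1378))
print('block edges',onz('top',[c((160,390)),c((192,390)),c((265,390)),c((160,520)),c((192,520)),c((265,525))],[.125]*3+[.08]*3))
print('C',onz('wrist',[(289.1,139.5)],.085,s),onz('top',[(181.5,184.5)],.085))
w=onz('wrist',[(288,87),(292.7,195)],[.07,.064],s);d=w[0]-w[1];print(w,np.degrees(np.arctan2(d[1],d[0])))
E
```

```text
B,A top [[ 0.57018634 -0.05615389  0.1378    ]
 [ 0.57854568  0.03593822  0.1378    ]]
block edges [[ 0.64119862  0.00175507  0.125     ]
 [ 0.64071012 -0.02490392  0.125     ]
 [ 0.6395961  -0.08569907  0.125     ]
 [ 0.54058867  0.00414806  0.08      ]
 [ 0.54009661 -0.02334935  0.08      ]
 [ 0.53459938 -0.08594395  0.08      ]]
C [[0.49656291 0.35616562 0.085     ]] [[0.49457848 0.3474585  0.085     ]]
[[0.56193704 0.36795432 0.07      ]
 [0.42164965 0.34387443 0.064     ]] 9.739728679840463
```

B is still about 25 mm short of A: the crop shows the blocks' facing edges at x=160 and x=192. The light 6 N grip gave way, so I'll re-grip B more firmly and push again.

Call:
{"name": "jog_arm", "arguments": {
  "motion": [
    {"claw": 0.4,"tx": 0.1,"ty": -0.14,"tz": 0,"spin": -0.07},
    {"claw": 0.4,"tx": 0.2,"ty": -0.28,"tz": 0,"spin": -0.142},
    {"claw": 0.4,"tx": 0.3,"ty": -0.42,"tz": 0,"spin": -0.142},
    {"claw": 0.4,"tx": 0.4,"ty": -0.56,"tz": 0,"spin": -0.142},
    {"claw": 0.4,"tx": 0.414,"ty": -0.7,"tz": 0,"spin": -0.142},
    {"claw": 0.4,"tx": 0.414,"ty": -0.84,"tz": 0,"spin": -0.142},
    {"claw": 0.4,"tx": 0.414,"ty": -0.93,"tz": 0,"spin": -0.142},
    {"claw": 0.4,"tx": 0.414,"ty": -0.93,"tz": 0,"spin": -0.142}
  ]
}}

```text
time_s: 6.4
tcp_pos: [0.5725, 0.0274, 0.2554]
tcp_rot: [0.999, -0.045, -0.0, 0.002]
force: [0.6, 0.1, 0.1]
finger_gap: 0.0566
finger_force: 0.0
```

Call:
{"name": "jog_arm", "arguments": {
  "motion": [
    {"claw": 0.36,"tx": 0,"ty": -0.1,"tz": 0,"spin": 0},
    {"claw": 0.36,"tx": 0,"ty": -0.2,"tz": 0,"spin": 0},
    {"claw": 0.36,"tx": 0,"ty": -0.303,"tz": 0,"spin": 0},
    {"claw": 0.36,"tx": 0,"ty": -0.303,"tz": -0.15,"spin": 0},
    {"claw": 0.36,"tx": 0,"ty": -0.303,"tz": -0.3,"spin": 0},
    {"claw": 0.36,"tx": 0,"ty": -0.303,"tz": -0.45,"spin": 0},
    {"claw": 0.36,"tx": 0,"ty": -0.303,"tz": -0.48,"spin": 0},
    {"claw": 0.36,"tx": 0,"ty": -0.303,"tz": -0.48,"spin": 0}
  ]
}}

```text
time_s: 7.2
tcp_pos: [0.5716, -0.0551, 0.1106]
tcp_rot: [0.999, -0.039, -0.001, -0.0]
force: [0.9, 0.6, 0.6]
finger_gap: 0.0605
finger_force: 0.0
```

Call:
{"name": "jog_arm", "arguments": {
  "motion": [
    {"claw": 0.36,"tx": 0,"ty": 0,"tz": 0,"spin": 0},
    {"claw": 0.36,"tx": 0,"ty": 0,"tz": 0,"spin": 0},
    {"claw": 0.7,"tx": 0,"ty": 0,"tz": 0,"spin": 0},
    {"claw": 0.7,"tx": 0,"ty": 0,"tz": 0,"spin": 0},
    {"claw": 0.7,"tx": 0,"ty": 0,"tz": 0,"spin": 0},
    {"claw": 0.7,"tx": 0,"ty": 0,"tz": 0,"spin": 0}
  ],
  "newtons": 25
}}

```text
time_s: 7.8
tcp_pos: [0.5727, -0.0541, 0.1122]
tcp_rot: [0.999, -0.039, 0.0, -0.001]
force: [-2.1, -0.8, 6.9]
finger_gap: 0.0317
finger_force: 3.4
```

The gap closed to 32 mm, below the 42 mm clamp width, so I look before moving.

```bash
python3 - <<'E'
from h import *
s,im=shot('wrist','w4');print(s['time_s'],s['tcp_pos'],s['finger_gap'],s['finger_force'],s['force'],s['ft_torque'])
_,t=shot('top','top4');_,sc=shot('scene','sc4')
m=np.zeros((600,800,3),np.uint8)
z=lambda i,f:cv2.resize(i[:,:,::-1],None,fx=f,fy=f,interpolation=cv2.INTER_CUBIC)
a=z(im[20:320,130:530],1);m[:300,:400]=a
b=z(t[100:190,255:375],3.3);m[300:300+b.shape[0],:b.shape[1]]=b
k=z(sc[195:305,240:370],3);m[:k.shape[0],405:405+k.shape[1]]=k
cv2.imwrite('pics/m4.png',m)
E
```

```text
7.8 [ 0.57266691 -0.05405358  0.11223553] 0.031682741463480386 3.4033061878290027 [-2.06575891 -0.84557911  6.89716463] [-0.11728676  0.53569392  0.01943617]
```

View pics/m4.png

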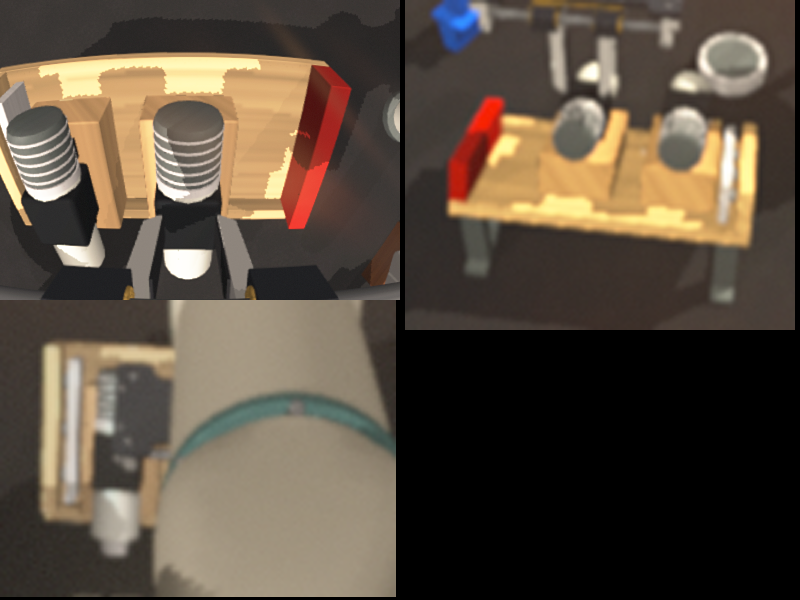

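```bash
python3 - <<'E'
from h import *
v=np.load('s_w2.npy');s=dict(tcp_pos=v[:3],tcp_rot=v[3:]);s4=ctrl.sense()
T=lambda p:ray('top',(255+p[0]/4,100+p[1]/4))
W2=lambda p:ray('wrist',(170+p[0]/3.4,60+p[1]/3.4),s)
W4=lambda p:ray('wrist',(130+p[0],20+p[1]),s4)
for n,t,a,b in[('in low',(403,275),(662,388),(284,228)),('in up',(415,78),(712,75),(332,94)),('out up',(443,82),(743,72),(350,88)),('out low',(428,280),(693,388),(305,228)),
  ('Agrille end tip top',(148,86),(165,102),(36,108)),('A tail tip',(141,308),(218,470),None)]:
    r=[tri(T(t),W2(a))]
    if b: r+=[tri(W2(a),W4(b)),tri(T(t),W4(b))]
    print(n,*[(x.round(4),round(e,4)) for x,e in r])
E
```

```text
in low (array([ 0.533 , -0.1444,  0.0751]), np.float64(0.0)) (array([ 0.5301, -0.1443,  0.065 ]), np.float64(0.0035)) (array([ 0.533 , -0.1427,  0.072 ]), np.float64(0.0042))
in up (array([ 0.6538, -0.1512,  0.1472]), np.float64(0.0069)) (array([ 0.6541, -0.1564,  0.1337]), np.float64(0.0043)) (array([ 0.6521, -0.1476,  0.1495]), np.float64(0.0004))
out up (array([ 0.6585, -0.1709,  0.1218]), np.float64(0.0007)) (array([ 0.6566, -0.1676,  0.1372]), np.float64(0.0007)) (array([ 0.6557, -0.1695,  0.1322]), np.float64(0.0019))
out low (array([ 0.5307, -0.1613,  0.0657]), np.float64(0.0042)) (array([ 0.5342, -0.1573,  0.0811]), np.float64(0.0018)) (array([ 0.5298, -0.1624,  0.0708]), np.float64(0.0007))
Agrille end tip top (array([0.6565, 0.0342, 0.1359]), np.float64(0.0051)) (array([0.6583, 0.0354, 0.1378]), np.float64(0.0001)) (array([0.6563, 0.034 , 0.1372]), np.float64(0.0052))
A tail tip (array([0.51  , 0.042 , 0.0894]), np.float64(0.0011))
```

Call:
{"name": "jog_arm", "arguments": {
  "motion": [
    {"claw": 0.36,"tx": 0,"ty": 0,"tz": 0.02,"spin": 0},
    {"claw": 0.36,"tx": 0,"ty": 0,"tz": 0.02,"spin": 0},
    {"claw": 0.36,"tx": 0,"ty": 0,"tz": 0.02,"spin": 0},
    {"claw": 0.36,"tx": 0,"ty": 0,"tz": -0.015,"spin": 0},
    {"claw": 0.36,"tx": 0,"ty": 0,"tz": -0.04,"spin": 0},
    {"claw": 0.36,"tx": 0,"ty": 0,"tz": -0.04,"spin": 0}
  ]
}}

```text
time_s: 8.55
tcp_pos: [0.571, -0.0551, 0.0976]
tcp_rot: [0.999, -0.039, -0.002, -0.0]
force: [0.5, 0.8, 0.7]
finger_gap: 0.0598
finger_force: 0.0
```

```bash
python3 - <<'E'
from h import *
s=ctrl.sense();print(ctrl.pinch_z,[a for a in dir(ctrl) if a[0]!='_'],s['tcp_pos'],s['force'],s['finger_gap'])
E
```

```text
0.0188 ['PlanningError', 'calibration', 'capture', 'finish_job', 'pinch_z', 'sense'] [ 0.57095824 -0.05513108  0.09761828] [0.46352616 0.80133967 0.70384204] 0.059834735600183604
```

Call:
{"name": "jog_arm", "arguments": {
  "motion": [
    {"claw": 0.36,"tx": 0,"ty": 0,"tz": 0,"spin": 0},
    {"claw": 0.7,"tx": 0,"ty": 0,"tz": 0,"spin": 0},
    {"claw": 0.7,"tx": 0,"ty": 0,"tz": 0,"spin": 0},
    {"claw": 0.7,"tx": 0,"ty": 0,"tz": 0,"spin": 0},
    {"claw": 0.7,"tx": 0,"ty": 0,"tz": 0,"spin": 0}
  ],
  "newtons": 20
}}

```text
time_s: 9.05
tcp_pos: [0.5727, -0.0545, 0.0998]
tcp_rot: [0.999, -0.039, 0.0, -0.0]
force: [-0.1, 1.2, 1.4]
finger_gap: 0.042
finger_force: 20.0
```

Call:
{"name": "jog_arm", "arguments": {
  "motion": [
    {"claw": 0.7,"tx": 0.003,"ty": 0.03,"tz": 0,"spin": 0},
    {"claw": 0.7,"tx": 0.004,"ty": 0.05,"tz": 0,"spin": 0},
    {"claw": 0.7,"tx": 0.005,"ty": 0.06,"tz": 0,"spin": 0},
    {"claw": 0.7,"tx": 0.006,"ty": 0.07,"tz": 0,"spin": 0},
    {"claw": 0.7,"tx": 0.006,"ty": 0.08,"tz": 0,"spin": 0},
    {"claw": 0.7,"tx": 0.007,"ty": 0.088,"tz": 0,"spin": 0},
    {"claw": 0.7,"tx": 0.007,"ty": 0.088,"tz": 0,"spin": 0}
  ]
}}

```text
time_s: 9.75
tcp_pos: [0.5749, -0.0285, 0.0997]
tcp_rot: [0.999, -0.039, 0.0, -0.0]
force: [0.9, -2.4, 2.1]
finger_gap: 0.0417
finger_force: 19.9
```

Call:
{"name": "jog_arm", "arguments": {
  "motion": [
    {"claw": 0.7,"tx": 0.0,"ty": 0.006,"tz": 0,"spin": 0},
    {"claw": 0.7,"tx": 0.001,"ty": 0.012,"tz": 0,"spin": 0},
    {"claw": 0.7,"tx": 0.001,"ty": 0.012,"tz": 0,"spin": 0}
  ]
}}

```text
time_s: 10.05
tcp_pos: [0.5751, -0.0258, 0.0996]
tcp_rot: [0.999, -0.039, 0.0, 0.0]
force: [0.2, -3.9, 3.0]
finger_gap: 0.0419
finger_force: 19.9
```

Call:
{"name": "jog_arm", "arguments": {
  "motion": [
    {"claw": 0.42,"tx": 0,"ty": 0,"tz": 0,"spin": 0},
    {"claw": 0.42,"tx": 0,"ty": 0,"tz": 0,"spin": 0},
    {"claw": 0.42,"tx": 0,"ty": 0,"tz": 0.15,"spin": 0},
    {"claw": 0.42,"tx": 0,"ty": 0,"tz": 0.3,"spin": 0},
    {"claw": 0.42,"tx": 0,"ty": 0,"tz": 0.5,"spin": 0},
    {"claw": 0.42,"tx": 0,"ty": 0.1,"tz": 0.5,"spin": 0},
    {"claw": 0.42,"tx": 0,"ty": 0.26,"tz": 0.5,"spin": 0},
    {"claw": 0.3,"tx": -0.05,"ty": 0.4,"tz": 0.5,"spin": 0.1}
  ]
}}

```text
time_s: 10.85
tcp_pos: [0.5605, 0.0981, 0.2498]
tcp_rot: [0.999, 0.037, 0.001, -0.001]
force: [0.3, 0.9, 0.3]
finger_gap: 0.0594
finger_force: 0.0
```

Call:
{"name": "jog_arm", "arguments": {
  "motion": [
    {"claw": 0.2,"tx": -0.06,"ty": 0.16,"tz": 0,"spin": 0.055},
    {"claw": 0.2,"tx": -0.1,"ty": 0.32,"tz": 0,"spin": 0.055},
    {"claw": 0.2,"tx": -0.16,"ty": 0.48,"tz": 0,"spin": 0.055},
    {"claw": 0.2,"tx": -0.2,"ty": 0.64,"tz": 0,"spin": 0.055},
    {"claw": 0.2,"tx": -0.215,"ty": 0.8,"tz": 0,"spin": 0.055},
    {"claw": 0.2,"tx": -0.215,"ty": 0.855,"tz": -0.08,"spin": 0.055},
    {"claw": 0.2,"tx": -0.215,"ty": 0.855,"tz": -0.2,"spin": 0.055},
    {"claw": 0.2,"tx": -0.215,"ty": 0.855,"tz": -0.3,"spin": 0.055}
  ]
}}

```text
time_s: 11.65
tcp_pos: [0.4932, 0.3532, 0.1576]
tcp_rot: [0.997, 0.081, -0.001, -0.0]
force: [-0.1, 0.0, -1.0]
finger_gap: 0.0751
finger_force: 0.0
```

```bash
python3 - <<'E'
from h import *
s,im=shot('wrist','w5');print(s['time_s'],s['tcp_pos'],R.from_quat(s['tcp_rot']).as_euler('xyz',True))
b=cv2.cvtColor(im[:,:,::-1].copy(),cv2.COLOR_BGR2HSV)
m=(b[...,0]>18)&(b[...,0]<28)&(b[...,1]>140)&(b[...,2]>120);m[300:]=0
n,l,st,ce=cv2.connectedComponentsWithStats(m.astype(np.uint8));
for i in np.argsort(-st[1:,4])[:3]+1: print(st[i],ce[i],onz('wrist',[ce[i]],.08,s))
# clamp: dark columns rows around TCP
g=im.max(2)
for r in range(90,260,10): print(r,''.join('#' if g[r,c]<45 else ('+' if m[r,c] else '.') for c in range(230,400,3)))
E
```

```text
11.65 [0.49315638 0.35321828 0.15759413] [-1.79935743e+02  1.26789165e-01  9.24133905e+00]
[150  91  69  16 440] [187.36136364  96.98863636] [[0.57700655 0.4954501  0.08      ]]
[146 106  70  14 345] [183.17391304 112.51304348] [[0.56139671 0.49803595 0.08      ]]
[158  67  65  10 334] [186.94311377  70.46407186] [[0.60324777 0.49997257 0.08      ]]
90 .........................................................
100 .........................................................
110 .........................................................
120 .........................................................
130 .........................................................
140 .........................................................
150 .........................................................
160 .........................................................
170 .........................................................
180 .........................................................
190 .........................................................
200 .........................................................
210 .........................................................
220 .........................................................
230 .......................+.......+++.......................
240 .........#.............+.......+++................#......
250 ........###....................++.................###....
```

Call:
{"name": "jog_arm", "arguments": {
  "motion": [
    {"claw": 0.2,"tx": 0,"ty": 0,"tz": -0.15,"spin": 0},
    {"claw": 0.2,"tx": 0,"ty": 0,"tz": -0.28,"spin": 0},
    {"claw": 0.2,"tx": 0,"ty": 0,"tz": -0.36,"spin": 0},
    {"claw": 0.2,"tx": 0,"ty": 0,"tz": -0.37,"spin": 0},
    {"claw": 0.2,"tx": 0,"ty": 0,"tz": -0.37,"spin": 0},
    {"claw": 0.7,"tx": 0,"ty": 0,"tz": -0.37,"spin": 0},
    {"claw": 0.7,"tx": 0,"ty": 0,"tz": -0.37,"spin": 0},
    {"claw": 0.7,"tx": 0,"ty": 0,"tz": -0.37,"spin": 0}
  ],
  "newtons": 25
}}

```text
time_s: 12.5
tcp_pos: [0.4962, 0.3522, 0.05]
tcp_rot: [0.997, 0.079, 0.001, -0.001]
force: [-0.6, 2.4, 1.5]
finger_gap: 0.0544
finger_force: 1.1
```

Call:
{"name": "jog_arm", "arguments": {
  "motion": [
    {"claw": 0.7,"tx": 0,"ty": 0,"tz": 0,"spin": 0},
    {"claw": 0.7,"tx": 0,"ty": 0,"tz": 0,"spin": 0},
    {"claw": 0.7,"tx": 0,"ty": 0,"tz": 0,"spin": 0},
    {"claw": 0.7,"tx": 0,"ty": 0,"tz": 0.05,"spin": 0},
    {"claw": 0.7,"tx": 0,"ty": 0,"tz": 0.1,"spin": 0},
    {"claw": 0.7,"tx": 0,"ty": 0,"tz": 0.1,"spin": 0}
  ]
}}

```text
time_s: 13.1
tcp_pos: [0.496, 0.3508, 0.0793]
tcp_rot: [0.997, 0.079, 0.001, 0.0]
force: [0.3, 0.9, -3.5]
finger_gap: 0.0419
finger_force: 24.8
```

Call:
{"name": "jog_arm", "arguments": {
  "motion": [
    {"claw": 0.7,"tx": 0,"ty": 0,"tz": 0.16,"spin": 0},
    {"claw": 0.7,"tx": 0,"ty": 0,"tz": 0.32,"spin": 0},
    {"claw": 0.7,"tx": 0,"ty": 0,"tz": 0.48,"spin": 0},
    {"claw": 0.7,"tx": 0.02,"ty": -0.1,"tz": 0.6,"spin": -0.05},
    {"claw": 0.7,"tx": 0.04,"ty": -0.22,"tz": 0.64,"spin": -0.1},
    {"claw": 0.7,"tx": 0.06,"ty": -0.34,"tz": 0.64,"spin": -0.156},
    {"claw": 0.7,"tx": 0.08,"ty": -0.47,"tz": 0.64,"spin": -0.156},
    {"claw": 0.7,"tx": 0.1,"ty": -0.6,"tz": 0.64,"spin": -0.156}
  ]
}}

```text
time_s: 13.9
tcp_pos: [0.5243, 0.1688, 0.269]
tcp_rot: [0.999, -0.043, -0.001, 0.001]
force: [1.1, -0.1, -4.9]
finger_gap: 0.0414
finger_force: 24.8
```

Call:
{"name": "jog_arm", "arguments": {
  "motion": [
    {"claw": 0.7,"tx": 0.05,"ty": -0.14,"tz": 0,"spin": 0},
    {"claw": 0.7,"tx": 0.1,"ty": -0.28,"tz": 0,"spin": 0},
    {"claw": 0.7,"tx": 0.15,"ty": -0.42,"tz": 0,"spin": 0},
    {"claw": 0.7,"tx": 0.2,"ty": -0.56,"tz": 0,"spin": 0},
    {"claw": 0.7,"tx": 0.25,"ty": -0.7,"tz": 0,"spin": 0},
    {"claw": 0.7,"tx": 0.267,"ty": -0.84,"tz": 0,"spin": 0},
    {"claw": 0.7,"tx": 0.267,"ty": -0.913,"tz": 0,"spin": 0},
    {"claw": 0.7,"tx": 0.267,"ty": -0.913,"tz": 0,"spin": 0}
  ]
}}

```text
time_s: 14.7
tcp_pos: [0.6034, -0.1094, 0.2683]
tcp_rot: [0.999, -0.048, -0.002, 0.002]
force: [-0.5, -0.3, -3.5]
finger_gap: 0.0413
finger_force: 24.8
```

Call:
{"name": "jog_arm", "arguments": {
  "motion": [
    {"claw": 0.7,"tx": 0,"ty": 0,"tz": 0,"spin": 0},
    {"claw": 0.7,"tx": 0,"ty": 0,"tz": 0,"spin": 0}
  ]
}}

```text
time_s: 14.9
tcp_pos: [0.6049, -0.1008, 0.2695]
tcp_rot: [0.999, -0.042, -0.001, -0.001]
force: [0.3, 0.3, -3.8]
finger_gap: 0.0418
finger_force: 24.8
```

```bash
python3 - <<'E'
from h import *
s,im=shot('wrist','w6');print(s['time_s'],s['tcp_pos'],R.from_quat(s['tcp_rot']).as_euler('xyz',True),s['finger_gap'],s['force'])
_,sc=shot('scene','sc6')
m=np.zeros((600,800,3),np.uint8);z=lambda i,f:cv2.resize(i[:,:,::-1],None,fx=f,fy=f,interpolation=cv2.INTER_CUBIC)
a=z(im[40:340,120:520],1.25);m[:375,:500]=a[:,:500]
k=z(sc[180:305,240:370],2.3);m[:k.shape[0],500:500+k.shape[1]]=k
cv2.imwrite('pics/m6.png',m)
E
```

```text
14.9 [ 0.60490954 -0.10076462  0.26951261] [-1.79931022e+02  1.13459404e-01 -4.85800402e+00] 0.04182899497429395 [ 0.25303654  0.32958219 -3.77552428]
```

View pics/m6.png

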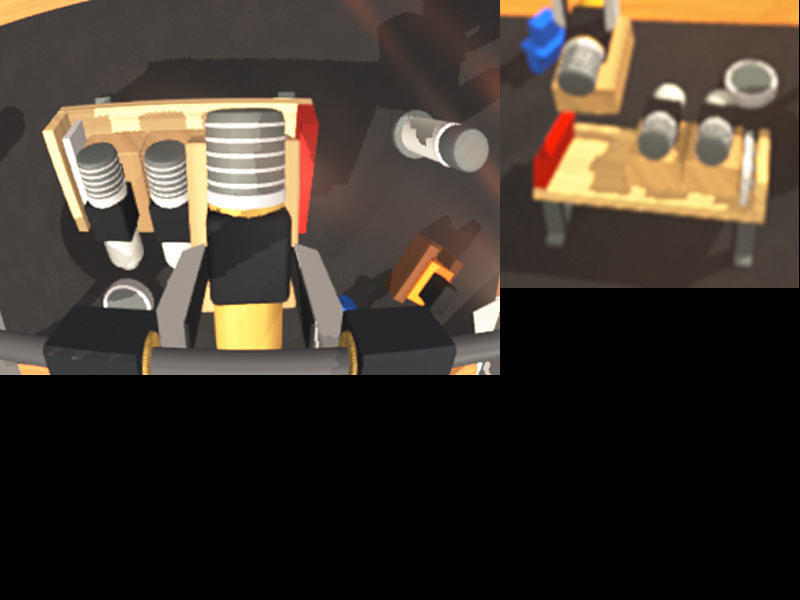

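A and B now touch: their grilles are at (100,172) and (165,172) in the left panel. C is held over the free slot next to the red wall at (305,170), grille uphill. Lowering it along the path that lets it pitch to the slope.

Call:
{"name": "jog_arm", "arguments": {
  "motion": [
    {"claw": 0.7,"tx": 0,"ty": 0,"tz": -0.15,"spin": 0},
    {"claw": 0.7,"tx": 0,"ty": 0,"tz": -0.3,"spin": 0},
    {"claw": 0.7,"tx": 0,"ty": 0,"tz": -0.4,"spin": 0},
    {"claw": 0.7,"tx": 0,"ty": 0,"tz": -0.43,"spin": 0},
    {"claw": 0.7,"tx": 0,"ty": 0,"tz": -0.43,"spin": 0}
  ],
  "newtons": 12
}}

```text
time_s: 15.5
tcp_pos: [0.6047, -0.1015, 0.1407]
tcp_rot: [0.999, -0.043, -0.001, -0.0]
force: [-0.3, 0.5, -3.5]
finger_gap: 0.0418
finger_force: 11.9
```

Call:
{"name": "jog_arm", "arguments": {
  "motion": [
    {"claw": 0.7,"tx": -0.015,"ty": 0,"tz": -0.01,"spin": 0},
    {"claw": 0.7,"tx": -0.03,"ty": 0,"tz": -0.025,"spin": 0},
    {"claw": 0.7,"tx": -0.045,"ty": 0,"tz": -0.04,"spin": 0},
    {"claw": 0.7,"tx": -0.06,"ty": 0,"tz": -0.055,"spin": 0}
  ]
}}

```text
time_s: 15.9
tcp_pos: [0.5867, -0.1016, 0.1258]
tcp_rot: [0.999, -0.043, -0.0, -0.001]
force: [-2.5, 2.3, 1.3]
finger_gap: 0.0414
finger_force: 12.0
```

Call:
{"name": "jog_arm", "arguments": {
  "motion": [
    {"claw": 0.7,"tx": -0.015,"ty": 0,"tz": -0.015,"spin": 0},
    {"claw": 0.7,"tx": -0.03,"ty": 0,"tz": -0.03,"spin": 0},
    {"claw": 0.7,"tx": -0.04,"ty": 0,"tz": -0.045,"spin": 0},
    {"claw": 0.7,"tx": -0.045,"ty": 0,"tz": -0.06,"spin": 0},
    {"claw": 0.7,"tx": -0.045,"ty": 0,"tz": -0.06,"spin": 0}
  ]
}}

```text
time_s: 16.4
tcp_pos: [0.5727, -0.1026, 0.1061]
tcp_rot: [0.999, -0.044, -0.001, -0.0]
force: [-2.5, 1.1, -0.7]
finger_gap: 0.0415
finger_force: 12.0
```

Call:
{"name": "jog_arm", "arguments": {
  "motion": [
    {"claw": 0.7,"tx": -0.005,"ty": 0,"tz": -0.01,"spin": 0},
    {"claw": 0.7,"tx": -0.01,"ty": 0,"tz": -0.02,"spin": 0},
    {"claw": 0.7,"tx": -0.01,"ty": 0,"tz": -0.02,"spin": 0}
  ],
  "newtons": 5
}}

```text
time_s: 16.7
tcp_pos: [0.5727, -0.103, 0.1015]
tcp_rot: [0.999, -0.043, 0.002, 0.0]
force: [-1.0, 0.9, 1.0]
finger_gap: 0.0423
finger_force: 5.0
```

Call:
{"name": "jog_arm", "arguments": {
  "motion": [
    {"claw": 0.42,"tx": 0,"ty": 0,"tz": 0,"spin": 0},
    {"claw": 0.42,"tx": 0,"ty": 0,"tz": 0,"spin": 0},
    {"claw": 0.42,"tx": 0,"ty": 0,"tz": 0,"spin": 0},
    {"claw": 0.42,"tx": 0,"ty": 0,"tz": 0,"spin": 0}
  ]
}}

```text
time_s: 17.1
tcp_pos: [0.5712, -0.1028, 0.101]
tcp_rot: [0.999, -0.043, 0.0, 0.0]
force: [-0.6, 0.2, 0.5]
finger_gap: 0.0545
finger_force: 0.0
```

```bash
python3 - <<'E'
from h import *
s,im=shot('wrist','w7');print(s['time_s'],s['tcp_pos'],s['finger_gap'],s['force'])
g=cv2.cvtColor(im,cv2.COLOR_RGB2HSV)
for r in range(40,260,7): print(r,''.join('#' if v<70 else('w' if sa<60 else '+') for sa,v in zip(g[r,120:480:4,1],g[r,120:480:4,2])))
E
```

```text
17.1 [ 0.57118084 -0.10277439  0.10099194] 0.05450630604356901 [-0.5566923   0.18601713  0.50538742]
40 w#############w#################w#####w##############################wwwww################
47 #w########################################################################################
54 ############w#############################################################################
61 ##########################################################################################
68 #############ww###########################################################################
75 #################################+++++++++++++++++++++++++++++++++++++####################
82 #####ww########++++++++++++++++++++++w+wwwwwwwwwwwwwwwwwwwwwwwww+++++++###################
89 ###w++++++++++++++++wwwwwwwwwwwwwww+w++++++++++++wwwwwwwwwwwww++w+++++++##################
96 ++++++++wwwwww+w++++++++++++++++++++++++++++++++++++++++++++++++++++++++++################
103 wwwwwwwww+++++++++++++++++++++w+++++++++++++++++++wwwwwwwww++++++++++++++++###############
110 +++++++++++++++++++++++++++wwww+++++++++++++++++++wwww
[... 1331 characters left out ...]
www+++++++++++++++++w++wwwwwww#w###
215 wwwww#####++wwwwwwwwwwwwwww###++++++++++++wwwwwwwwwwwwwwww++++++++++++++w++w++wwwwww####ww
222 ww#########+#wwwwwwwwwwww######+++++++++++#+wwwwwwwwwwww+##++++++++++wwwwwwwwwwwwwwww##www
229 ###############wwwwwww#########++++++++++#####++++++++#####++++++++++wwwwwwwwwwww#ww#wwwww
236 ###############################++++++ww+++#################+++w+++++wwwwwwwwwwwww#w#wwwwww
243 ###############################+++wwww#+++#################++#wwwww+wwww###########www##ww
250 ###########w#+#################++wwwww##++################++w##wwwww###############ww#w#w#
257 ###########ww##################+wwwww####+################++###wwwwwww###############w#w#w
```

Call:
{"name": "jog_arm", "arguments": {
  "motion": [
    {"claw": 0.42,"tx": 0,"ty": 0,"tz": -0.01,"spin": 0},
    {"claw": 0.42,"tx": 0,"ty": 0,"tz": -0.01,"spin": 0},
    {"claw": 0.7,"tx": 0,"ty": 0,"tz": -0.01,"spin": 0},
    {"claw": 0.7,"tx": 0,"ty": 0,"tz": -0.01,"spin": 0},
    {"claw": 0.7,"tx": 0,"ty": 0,"tz": -0.01,"spin": 0},
    {"claw": 0.7,"tx": 0,"ty": 0,"tz": -0.01,"spin": 0}
  ],
  "newtons": 15
}}

```text
time_s: 17.75
tcp_pos: [0.5709, -0.1026, 0.0979]
tcp_rot: [0.999, -0.043, -0.0, -0.0]
force: [0.9, -0.3, -0.6]
finger_gap: 0.0417
finger_force: 15.0
```

Call:
{"name": "jog_arm", "arguments": {
  "motion": [
    {"claw": 0.7,"tx": 0,"ty": 0.01,"tz": 0,"spin": 0},
    {"claw": 0.7,"tx": 0.001,"ty": 0.02,"tz": 0,"spin": 0},
    {"claw": 0.7,"tx": 0.002,"ty": 0.03,"tz": 0,"spin": 0},
    {"claw": 0.7,"tx": 0.003,"ty": 0.04,"tz": 0,"spin": 0},
    {"claw": 0.7,"tx": 0.003,"ty": 0.04,"tz": 0,"spin": 0}
  ]
}}

```text
time_s: 18.25
tcp_pos: [0.5719, -0.0901, 0.0979]
tcp_rot: [0.999, -0.043, -0.0, -0.0]
force: [0.7, -0.5, -2.1]
finger_gap: 0.0418
finger_force: 15.0
```

Call:
{"name": "jog_arm", "arguments": {
  "motion": [
    {"claw": 0.7,"tx": 0.0,"ty": 0.01,"tz": 0,"spin": 0},
    {"claw": 0.7,"tx": 0.001,"ty": 0.016,"tz": 0,"spin": 0},
    {"claw": 0.7,"tx": 0.001,"ty": 0.016,"tz": 0,"spin": 0}
  ]
}}

```text
time_s: 18.55
tcp_pos: [0.5722, -0.0865, 0.098]
tcp_rot: [0.999, -0.044, 0.0, 0.0]
force: [0.2, -3.9, -2.4]
finger_gap: 0.042
finger_force: 15.0
```

Call:
{"name": "jog_arm", "arguments": {
  "motion": [
    {"claw": 0.42,"tx": 0,"ty": 0,"tz": 0,"spin": 0},
    {"claw": 0.42,"tx": 0,"ty": 0,"tz": 0,"spin": 0},
    {"claw": 0.42,"tx": 0,"ty": 0,"tz": 0.15,"spin": 0},
    {"claw": 0.42,"tx": 0,"ty": 0,"tz": 0.3,"spin": 0},
    {"claw": 0.42,"tx": -0.1,"ty": -0.08,"tz": 0.4,"spin": 0},
    {"claw": 0.42,"tx": -0.1,"ty": -0.14,"tz": 0.4,"spin": 0},
    {"claw": 0.42,"tx": -0.1,"ty": -0.14,"tz": 0.4,"spin": 0},
    {"claw": 0.42,"tx": -0.1,"ty": -0.14,"tz": 0.4,"spin": 0}
  ]
}}

```text
time_s: 19.35
tcp_pos: [0.5421, -0.1263, 0.2176]
tcp_rot: [0.999, -0.043, -0.0, -0.001]
force: [-0.3, 0.2, 0.5]
finger_gap: 0.0547
finger_force: 0.0
```

```bash
python3 - <<'E'
from h import *
s,im=shot('wrist','w8');print(s['time_s'],s['tcp_pos'],R.from_quat(s['tcp_rot']).as_euler('xyz',True),s['finger_gap'])
np.save('s_w8.npy',np.r_[s['tcp_pos'],s['tcp_rot']])
h=cv2.cvtColor(im,cv2.COLOR_RGB2HSV)
def ch(p):
    if (p[0]<6 or p[0]>174) and p[1]>150: return 'R' if p[2]>150 else 'r'
    if p[2]<60: return '#'
    if p[1]<60: return 'w'
    return '+' if p[2]>190 else '-'
for r in range(60,230,8): print(r,''.join(ch(h[r,c]) for c in range(200,380,2)))
E
```

```text
19.35 [ 0.54206536 -0.12631626  0.21762248] [-1.79905749e+02  3.67251277e-02 -4.94808086e+00] 0.05474660905056735
60 w#########################################################################################
68 ##########--------+++++++++++++++++++wwwwwwwwwwwwwwwwwwwwwwwwwwwwww+RRRRRRR-##############
76 wwwwwwwwwwwwwwwwwwwwwwww+++++++++++++++++++++++wwwww++++++++++++++++RRRRRRRR-#############
84 +++++++++++++++wwwwwww+++++++++++++++++++++++wwwwwww+++++++++++++++-RRRRRRRRR#############
92 ++++++++++++++++wwwwww+++++++++++++++++++++++++++++++++++++++++++++-RRRRRRRRR#############
100 -wwwwwwwww-++++++++++++++++-wwwwwwwwwwwwwwwwww-++++++++++++++++++++-RRRRRRRRr####w########
108 wwwwwwwwwwww-++++++++++-+-wwwwwwwwwwwwwwwwwwwwww+++++++++++++++++++rRRRRRRRR-##wwww#######
116 wwwwwwwwwwwww++++++++++-++wwwwwwwwwwwwwwwwwwwwww+++++++-+++++++++++RRRRRRRRR-##w#w##w#www#
124 wwwwwwwwwwwwww+++++++++--+wwwwwwwwwwwwwwwwwwwwww+++++++-+++++++++++RRRRRRRRR#w#w#wwwww#w#w
132 wwwwwwwwwwwwww-+++++++++--+wwwwwwwwwwwwwwwwwwwww+++++++++++++++++++RRRRRRRRR#ww##w###ww#w#
140 wwwwwwwwwwwwwwww--++++++--++wwwwwwwww
[... 398 characters left out ...]
+++++++++++-RRRRRRR----------------
180 ####################-+++++++-#############wwwwww##++++++-----------RRRRRRR----------------
188 ###################w++++++++-#####################+++++++++++++++++RRRRRRR----------------
196 #################wwwww#wwwwwww###################--wwwwwwwwwwwwwwwwwww--w--w--------------
204 ####wwwwwwwwwwwwwwwwwwwwwwwwwwww+++++++++++++++++--wwwwwwwwwwwwwwwwwwwwwwwwwwwwwwwww-w-www
212 #####wwwwwwwwwwwwwwwwwwwwwwwwwwww+++++++++++++++++-wwwwwwwwwwwwwwwwwwwwwwwwwwwwwwwwwwwwwww
220 ######wwwwwwwwwwwwwwwwwwwwwwwwwwww+++++++++++++++-wwwwwwwwwwwwwwwwwwwwwwwwwwwwwwwwwwwwwwww
228 ###########wwwwwwwwwwwwwwwwwwwwwwwwwwwwwwwwwwwwwwwwwwwwwwwwwwwwwwwwwwwwwwwwwwwwwwwwwwwwwww
```

```bash
cat >> h.py <<'E'
def onrack(n,uv,h,s=None,P=np.array([.5935,-.150,.1040]),yaw=-4.6):
    # plane parallel to rack floor; P = wall_top (40 above floor)
    y=np.radians(yaw);a=np.radians(26);nrm=np.array([-np.sin(a)*np.cos(y),-np.sin(a)*np.sin(y),np.cos(a)])
    o,d=ray(n,uv,s);return o+d*(((P+nrm*(h-.04)-o)@nrm)/(d@nrm))[:,None]
E
python3 - <<'E'
from h import *
v=np.load('s_w8.npy');s=dict(tcp_pos=v[:3],tcp_rot=v[3:])
im=cv2.imread('pics/w8.png');h=cv2.cvtColor(im,cv2.COLOR_BGR2HSV)
R_=((h[...,0]<6)|(h[...,0]>174))&(h[...,1]>150)&(h[...,2]>120)
I=[];O=[]
for r in range(86,190,4):
    c=np.flatnonzero(R_[r,320:365])+320;I.append((c[0]-.5,r));O.append((c[-1]+.5,r))
for q in(I,O):
    p=onrack('wrist',q,.04,s);k=np.polyfit(p[:,0],p[:,1],1);print('yaw',np.degrees(np.arctan(k[0])),'y at x=.57/.594/.62',np.polyval(k,[.57,.594,.62]),p[[0,-1]].round(4))
p=onrack('wrist',[(247,116),(311,116),(248,124),(253,148),(255,172),(312,180)],.04,s);print(p.round(4))
p=onrack('wrist',[(247+44,110)],.085,s)
for r in (180,176,112,116): print(r,im[r,294:338].mean(1).astype(int))
E
```

```text
yaw -4.3704039436173705 y at x=.57/.594/.62 [-0.14486621 -0.14670044 -0.14868752] [[ 0.6513 -0.1511  0.1321]
 [ 0.5425 -0.1439  0.079 ]]
yaw -4.668816914622729 y at x=.57/.594/.62 [-0.16179373 -0.16375374 -0.16587708] [[ 0.6501 -0.168   0.1322]
 [ 0.5413 -0.1589  0.079 ]]
[[ 0.6316 -0.0624  0.1191]
 [ 0.6245 -0.1263  0.1181]
 [ 0.6234 -0.0616  0.1151]
 [ 0.5971 -0.0611  0.1023]
 [ 0.5687 -0.0568  0.0883]
 [ 0.5525 -0.1199  0.0829]]
180 [ 57  52  47  40  38  70 155 184 184 183 181 180 180 180 181 181 174 155
 139 138 143 143 143 143 143 144 144 145 144 144 145 145 141 143 143 142
 142 136 104 119 127 130 130 129]
176 [ 58  54  49  44  40  55 134 175 183 183 181 180 180 181 181 181 172 151
 135 131 135 136 136 135 136 137 136 137 138 137 137 137 137 137 138 136
 137 129  93 108 127 131 130 129]
112 [ 94 176 184 185 186 186 185 183 181 179 178 179 179 178 176 170 141 146
 174 180 180 179 179 179 179 179 179 179 179 179 179 178 178 178 177 179
 178 178 171 136  70 109 123 124]
116 [154 162 179 184 185 186 185 182 181 179 178 178 179 179 175 171 141 144
 172 183 182 181 181 181 181 180 180 180 181 179 180 179 180 180 180 180
 179 180 168 117  93 118 124 124]
```

Call:
{"name": "jog_arm", "arguments": {
  "motion": [
    {"claw": 0.3,"tx": -0.1,"ty": -0.1,"tz": 0.1,"spin": -0.08},
    {"claw": 0.3,"tx": -0.2,"ty": -0.2,"tz": 0.1,"spin": -0.16},
    {"claw": 0.3,"tx": -0.3,"ty": -0.33,"tz": 0.1,"spin": -0.24},
    {"claw": 0.3,"tx": -0.4,"ty": -0.45,"tz": 0.1,"spin": -0.31},
    {"claw": 0.3,"tx": -0.45,"ty": -0.57,"tz": 0.1,"spin": -0.31},
    {"claw": 0.3,"tx": -0.47,"ty": -0.61,"tz": 0.1,"spin": -0.31},
    {"claw": 0.3,"tx": -0.47,"ty": -0.61,"tz": 0.1,"spin": -0.31},
    {"claw": 0.3,"tx": -0.47,"ty": -0.61,"tz": 0.1,"spin": -0.31}
  ]
}}

```text
time_s: 20.2
tcp_pos: [0.4025, -0.3084, 0.2473]
tcp_rot: [0.96, -0.281, -0.0, -0.001]
force: [0.3, 0.6, -0.3]
finger_gap: 0.0659
finger_force: 0.0
```

```bash
python3 - <<'E'
from h import *
s,im=shot('wrist','w9');print(s['time_s'],s['tcp_pos'],R.from_quat(s['tcp_rot']).as_euler('xyz',True),s['finger_gap'])
np.save('s_w9.npy',np.r_[s['tcp_pos'],s['tcp_rot']])
h=cv2.cvtColor(im,cv2.COLOR_RGB2HSV)
m=(h[...,0]>7)&(h[...,0]<23)&(h[...,1]>190)&(h[...,2]>190);m[260:]=0;m[:,:200]=0;m[:,440:]=0
n,l,st,ce=cv2.connectedComponentsWithStats(m.astype(np.uint8));
for i in np.argsort(-st[1:,4])[:3]+1: print(st[i],ce[i])
i=np.argmax(st[1:,4])+1;x,y,w,hh,_=st[i]
for r in range(y-14,y+hh+14,3): print(r,''.join('O' if l[r,c]==i else('#' if h[r,c,2]<50 else ('b' if h[r,c,1]>120 else '.')) for c in range(x-30,x+w+30,2)))
print(x-30)
E
```

```text
20.2 [ 0.40250195 -0.30840459  0.24728307] [-1.79903365e+02  8.36584577e-02 -3.26991983e+01] 0.06585057979771818
[305 129  34  46 724] [320.11740331 148.4640884 ]
115 ###########..bbbb##############################
118 ###########bbbbbbbbbbbbbbbbbbbbbbbbbb##########
121 ###########bbbbbbbbbbbbbbbbbbbbbbbbbb##########
124 ###########bbbbbbbbbbbbbbbbbbbbbbbbbb##########
127 ###########bbbbbbbbbbbbbbbbbb#bbbbbbb##########
130 ###########bbbbOOOOOOOOOOOOOOOOObbbbb##########
133 ###########bbbbOOOOOOOOOOOOOOOOObbbbb##########
136 ###########bbbbOOOOOObbbbbbOOOOObbbbb##########
139 ###########bbbbOOOOb########bOOObbbbb##########
142 ###########bbbbOOOO.########bOOObbbbb##########
145 ###########bbbbOOOO.#########OOObbbbb##########
148 ###########bbbbOOOO.#########OOObbbbb##########
151 ###########bbbbOOOO.#########bOObbbbb##########
154 ###########bbbbOOOO.#########bOObbbbb##########
157 ###########bbbbOOOO.########bbOObbbbb##########
160 ###########bbbbOOOO.########bOOObbbbb##########
163 ###########bbbbOOOO.########bOOObbbbb####.#####
166 ###########bbbbOOOO.########bOOObbbbb##.#.#####
169 ###########bbbbOOOO.########bOOObbbbb....#.###.
172 ###########bbbbOOOObbbbbbbbbbOOObbbb...#...#...
175 ###########bbbbbbbbbbbbbbbbbbbbbbbbb...........
178 ###########bbbbbbb###########bbbbbbb...........
181 ###########bbbbbbb###########.bbbbbb.#.........
184 #####################################..........
187 ###################################.#..........
275
```

```bash
python3 - <<'E'
from h import *
v=np.load('s_w9.npy');s=dict(tcp_pos=v[:3],tcp_rot=v[3:])
print(onz('wrist',[(321.5,151.7),(323.5,154.5)],[.056,.098],s))
q=onz('wrist',[(305,131),(305,172),(338,131),(338,172)],.056,s);print(q.round(4));print([np.degrees(np.arctan2(*(a-b)[[1,0]])) for a,b in((q[0],q[1]),(q[2],q[3]))])
E
```

```text
[[ 0.43101901 -0.3309002   0.056     ]
 [ 0.43115757 -0.33349303  0.098     ]]
[[ 0.4653 -0.3276  0.056 ]
 [ 0.4201 -0.2981  0.056 ]
 [ 0.4424 -0.3634  0.056 ]
 [ 0.3967 -0.3347  0.056 ]]
[np.float64(-33.10552249053863), np.float64(-32.07418001739485)]
```

Call:
{"name": "jog_arm", "arguments": {
  "motion": [
    {"claw": 0.45,"tx": 0.095,"ty": -0.08,"tz": 0,"spin": 0},
    {"claw": 0.45,"tx": 0.095,"ty": -0.08,"tz": -0.16,"spin": 0},
    {"claw": 0.45,"tx": 0.095,"ty": -0.08,"tz": -0.32,"spin": 0},
    {"claw": 0.45,"tx": 0.095,"ty": -0.08,"tz": -0.45,"spin": 0},
    {"claw": 0.45,"tx": 0.095,"ty": -0.08,"tz": -0.53,"spin": 0},
    {"claw": 0.45,"tx": 0.095,"ty": -0.08,"tz": -0.547,"spin": 0},
    {"claw": 0.45,"tx": 0.095,"ty": -0.08,"tz": -0.547,"spin": 0}
  ],
  "newtons": 15
}}

```text
time_s: 20.95
tcp_pos: [0.4305, -0.3331, 0.0834]
tcp_rot: [0.959, -0.282, -0.001, -0.001]
force: [-0.7, -0.0, 0.1]
finger_gap: 0.0515
finger_force: 0.0
```

Call:
{"name": "jog_arm", "arguments": {
  "motion": [
    {"claw": 0.85,"tx": 0,"ty": 0,"tz": 0,"spin": 0},
    {"claw": 0.85,"tx": 0,"ty": 0,"tz": 0,"spin": 0},
    {"claw": 0.85,"tx": 0,"ty": 0,"tz": 0,"spin": 0},
    {"claw": 0.85,"tx": 0,"ty": 0,"tz": 0,"spin": 0},
    {"claw": 0.85,"tx": 0,"ty": 0,"tz": 0,"spin": 0}
  ]
}}

```text
time_s: 21.45
tcp_pos: [0.4299, -0.335, 0.0844]
tcp_rot: [0.959, -0.283, 0.0, 0.0]
force: [-0.1, 0.4, -0.8]
finger_gap: 0.0158
finger_force: 0.0
```

Call:
{"name": "jog_arm", "arguments": {
  "motion": [
    {"claw": 0.5,"tx": 0,"ty": 0,"tz": 0,"spin": 0},
    {"claw": 0.5,"tx": 0,"ty": 0,"tz": 0,"spin": 0},
    {"claw": 0.5,"tx": 0,"ty": 0,"tz": 0,"spin": 0},
    {"claw": 0.5,"tx": 0,"ty": 0.003,"tz": -0.05,"spin": 0},
    {"claw": 0.5,"tx": 0,"ty": 0.003,"tz": -0.05,"spin": 0},
    {"claw": 0.5,"tx": 0,"ty": 0.003,"tz": -0.05,"spin": 0}
  ],
  "newtons": 15
}}

```text
time_s: 22.05
tcp_pos: [0.4294, -0.3338, 0.0688]
tcp_rot: [0.959, -0.283, -0.0, -0.0]
force: [-0.3, -0.7, 0.2]
finger_gap: 0.0464
finger_force: 0.0
```

Call:
{"name": "jog_arm", "arguments": {
  "motion": [
    {"claw": 0.85,"tx": 0,"ty": 0,"tz": 0,"spin": 0},
    {"claw": 0.85,"tx": 0,"ty": 0,"tz": 0,"spin": 0},
    {"claw": 0.85,"tx": 0,"ty": 0,"tz": 0,"spin": 0},
    {"claw": 0.85,"tx": 0,"ty": 0,"tz": 0,"spin": 0},
    {"claw": 0.85,"tx": 0,"ty": 0,"tz": 0,"spin": 0}
  ]
}}

```text
time_s: 22.55
tcp_pos: [0.4297, -0.3339, 0.069]
tcp_rot: [0.959, -0.283, 0.0, 0.0]
force: [0.6, -1.0, -0.5]
finger_gap: 0.0144
finger_force: 0.0
```

```bash
python3 - <<'E'
from h import *
s,im=shot('wrist','w10')
h=cv2.cvtColor(im,cv2.COLOR_RGB2HSV);print(s['tcp_pos'])
for r in range(120,320,5): print(r,''.join('O' if (7<p[0]<23 and p[1]>190 and p[2]>190) else('#' if p[2]<45 else ('b' if p[1]>120 else ('w' if p[2]>90 else '.'))) for p in h[r,240:400:2].astype(int)))
_,sc=shot('scene','sc10')
o,_=0,0
c=ctrl.calibration('scene');Ti=np.linalg.inv(c['T'])
for p in([*s['tcp_pos'],1],[.431,-.333,.098,1],[.431,-.333,.056,1]):
    q=c['mtx']@(Ti@p)[:3];print(q[:2]/q[2])
E
```

```text
[ 0.42971486 -0.33391331  0.06900627]
120 #############################################################################.##
125 ###########################################################################.####
130 ##############################################################################.#
135 ###############################################################################.
140 ############################################################################..##
145 #####################.##########################################################
150 ################################################################################
155 #######.########################################################################
160 #########.#######.bbbbbbbbbbbbbbbbbbbbbbbbbbbbbbbbbbbbbbbb######################
165 ###############.bbbbbbbbbbbbbbbbbbbbbbbbbbbbbbbbbbbbbbbbbbbb####################
170 #############.#.bbbbbbbbbbbbbbbbbbbbbbbbbbbbbbbbbbbbbbbbbbbb################.###
175 ###############.bbbbbbbbbbbbbbbbbbbbbbbbbbbbbbbbbbbbbbbbbbbb###########.......##
180 ###############.bbbbbbbbbbbb#bbbbbbbbb
[... 1721 characters left out ...]
ww.####.#.###########
285 bbbbbbbb##########wwwwwwwwwwww.###################wwwwwwwwwwww.#################
290 #########################wwwww####################wwwww#########################
295 #########################.www.####################.wwww#########################
300 #########################.www.####################.wwww#########################
305 #########################.www.####################.wwww#########################
310 ########################bbwww.####################..wwbbb#######################
315 #######################bbbbww.####################..w.bbb#######################
[216.29043158 201.81697242]
[214.76517282 195.61848796]
[217.23093351 204.95786621]
```

Fingertips sit about 27 mm behind the reported TCP, which explains the empty closes. I'll go 13 mm deeper.

Call:
{"name": "jog_arm", "arguments": {
  "motion": [
    {"claw": 0.5,"tx": 0,"ty": 0,"tz": 0,"spin": 0},
    {"claw": 0.5,"tx": 0,"ty": 0,"tz": 0,"spin": 0},
    {"claw": 0.5,"tx": 0,"ty": 0,"tz": 0,"spin": 0},
    {"claw": 0.5,"tx": 0.005,"ty": 0,"tz": -0.043,"spin": 0},
    {"claw": 0.5,"tx": 0.005,"ty": 0,"tz": -0.043,"spin": 0},
    {"claw": 0.5,"tx": 0.005,"ty": 0,"tz": -0.043,"spin": 0}
  ],
  "newtons": 15
}}

```text
time_s: 23.25
tcp_pos: [0.4308, -0.3335, 0.0552]
tcp_rot: [0.959, -0.283, -0.001, -0.0]
force: [0.9, 0.8, -0.2]
finger_gap: 0.0473
finger_force: 0.0
```

Call:
{"name": "jog_arm", "arguments": {
  "motion": [
    {"claw": 0.9,"tx": 0,"ty": 0,"tz": 0,"spin": 0},
    {"claw": 0.9,"tx": 0,"ty": 0,"tz": 0,"spin": 0},
    {"claw": 0.9,"tx": 0,"ty": 0,"tz": 0,"spin": 0},
    {"claw": 0.9,"tx": 0,"ty": 0,"tz": 0,"spin": 0},
    {"claw": 0.9,"tx": 0,"ty": 0,"tz": 0,"spin": 0}
  ]
}}

```text
time_s: 23.75
tcp_pos: [0.4315, -0.3337, 0.0561]
tcp_rot: [0.959, -0.283, 0.0, -0.0]
force: [1.1, 0.8, 1.6]
finger_gap: 0.0239
finger_force: 15.0
```

Call:
{"name": "jog_arm", "arguments": {
  "motion": [
    {"claw": 0.9,"tx": 0,"ty": 0,"tz": 0.1,"spin": 0},
    {"claw": 0.9,"tx": 0,"ty": 0,"tz": 0.25,"spin": 0},
    {"claw": 0.9,"tx": 0,"ty": 0,"tz": 0.4,"spin": 0},
    {"claw": 0.9,"tx": 0,"ty": 0,"tz": 0.55,"spin": 0},
    {"claw": 0.9,"tx": 0.05,"ty": 0.05,"tz": 0.67,"spin": 0.09},
    {"claw": 0.9,"tx": 0.18,"ty": 0.12,"tz": 0.67,"spin": 0.18},
    {"claw": 0.9,"tx": 0.32,"ty": 0.2,"tz": 0.67,"spin": 0.27},
    {"claw": 0.9,"tx": 0.46,"ty": 0.28,"tz": 0.67,"spin": 0.312}
  ],
  "newtons": 15
}}

```text
time_s: 24.55
tcp_pos: [0.57, -0.2494, 0.2575]
tcp_rot: [0.999, -0.04, 0.0, 0.0]
force: [0.9, -0.1, -1.2]
finger_gap: 0.024
finger_force: 15.0
```

Call:
{"name": "jog_arm", "arguments": {
  "motion": [
    {"claw": 0.9,"tx": 0.14,"ty": 0.08,"tz": 0,"spin": 0},
    {"claw": 0.9,"tx": 0.28,"ty": 0.16,"tz": 0,"spin": 0},
    {"claw": 0.9,"tx": 0.4,"ty": 0.24,"tz": 0,"spin": 0},
    {"claw": 0.9,"tx": 0.47,"ty": 0.29,"tz": 0,"spin": 0},
    {"claw": 0.9,"tx": 0.47,"ty": 0.29,"tz": 0,"spin": 0},
    {"claw": 0.9,"tx": 0.47,"ty": 0.29,"tz": 0,"spin": 0}
  ]
}}

```text
time_s: 25.15
tcp_pos: [0.7094, -0.1631, 0.2558]
tcp_rot: [0.999, -0.042, -0.001, 0.0]
force: [0.9, -0.0, -1.5]
finger_gap: 0.0236
finger_force: 15.0
```

```bash
python3 - <<'E'
from h import *
s=ctrl.sense();print(s['time_s'],s['tcp_pos'],R.from_quat(s['tcp_rot']).as_euler('xyz',True),s['finger_gap'],s['force'],s['joint_pos'])
_,t=shot('top','top11');_,t=shot('scene','sc11')
print(onz('top',[(415,137)],.1))
E
```

```text
25.15 [ 0.7094205  -0.16310377  0.25580498] [ 1.79946056e+02  1.32368985e-01 -4.76191117e+00] 0.023620942772066406 [ 0.85632173 -0.04748831 -1.45348369] [ 0.16439678  0.69980523  0.04696706  1.14145571 -0.03011033  1.30317615
 -1.44554096]
[[ 0.61549317 -0.31039588  0.1       ]]
```

Call:
{"name": "jog_arm", "arguments": {
  "motion": [
    {"claw": 0.9,"tx": 0.005,"ty": 0,"tz": -0.15,"spin": 0},
    {"claw": 0.9,"tx": 0.005,"ty": 0,"tz": -0.3,"spin": 0},
    {"claw": 0.9,"tx": 0.005,"ty": 0,"tz": -0.34,"spin": 0},
    {"claw": 0.9,"tx": 0.005,"ty": 0,"tz": -0.34,"spin": 0},
    {"claw": 0.9,"tx": -0.02,"ty": 0.002,"tz": -0.34,"spin": 0},
    {"claw": 0.9,"tx": -0.05,"ty": 0.004,"tz": -0.34,"spin": 0},
    {"claw": 0.9,"tx": -0.08,"ty": 0.006,"tz": -0.34,"spin": 0},
    {"claw": 0.9,"tx": -0.08,"ty": 0.006,"tz": -0.34,"spin": 0}
  ],
  "newtons": 8
}}

```text
time_s: 26.05
tcp_pos: [0.6873, -0.162, 0.1589]
tcp_rot: [0.999, -0.042, 0.003, 0.001]
force: [0.5, -0.0, -0.8]
finger_gap: 0.0236
finger_force: 8.0
```

Call:
{"name": "jog_arm", "arguments": {
  "motion": [
    {"claw": 0.9,"tx": -0.02,"ty": 0.002,"tz": 0,"spin": 0},
    {"claw": 0.9,"tx": -0.04,"ty": 0.003,"tz": 0,"spin": 0},
    {"claw": 0.9,"tx": -0.06,"ty": 0.005,"tz": 0,"spin": 0},
    {"claw": 0.9,"tx": -0.073,"ty": 0.006,"tz": 0,"spin": 0},
    {"claw": 0.9,"tx": -0.073,"ty": 0.006,"tz": 0,"spin": 0}
  ]
}}

```text
time_s: 26.55
tcp_pos: [0.6637, -0.1593, 0.1551]
tcp_rot: [0.999, -0.042, -0.0, 0.0]
force: [0.4, -0.5, -1.4]
finger_gap: 0.0243
finger_force: 8.0
```

```bash
cat > orow.py <<'E'
from h import *
import sys
s,im=shot('wrist',sys.argv[1])
h=cv2.cvtColor(im,cv2.COLOR_RGB2HSV);print(s['time_s'],s['tcp_pos'],s['force'])
for r in range(110,262,6): print(r,''.join('O' if (7<p[0]<23 and p[1]>190 and p[2]>90) else('R' if (p[0]<6 or p[0]>174) and p[1]>150 else('#' if p[2]<45 else ('b' if p[1]>80 else ('w' if p[2]>90 else '.')))) for p in h[r,240:400:2].astype(int)))
E
python3 orow.py w12
```

```text
26.55 [ 0.66372574 -0.15932692  0.15511124] [ 0.35599664 -0.5299061  -1.36720834]
110 ................................................................................
116 ................................................................................
122 ................................................................................
128 ................................................................................
134 ................................................................................
140 .........................b.b.bbbbbbbbbbbbbbbb...................................
146 ......................bbbbbbbbbbbbOOOOOOOOOOOOb..b..............................
152 ......................bbbbbbbbbbbOOOOOOOOOOOOOObbbbbbbbbb.......................
158 .....................bbbbbbbbbbbOOOOOOOOOOOOOOOObbbbbbbbbbbbbb..................
164 ......................bbbbbbbbbOOOOOOOOOOOOOOOOOOObbbbbbbbbbbbbbbb..............
170 ........................b.bbbbOOOOOOOOOOOOOOOOOOOOObbbbbbbbbbbbbbbbb............
176 .......................OOOOOOOOOOOOOOOOOOOOOOOOOOOOOOOOOObbbbbbbbbbbbbbbb......
[... 491 characters left out ...]
....................
218 bbbbbbbbbbbwwwwwwwwwbbbbbbbbbbO##################bOOOOOb........................
224 bbbbbbbbbbbbbbbbbbbbbbbbbbbbbbb##################bOOOOOb........................
230 bbbbbbbbbbbbbbbbbbbbbbbbbbbbbbb###################OOOOO.........................
236 bbbbbbbbbbbbbbbbbbbbbbbbbbbbwbb###.###..#.##.##.##bwwbb.........................
242 bbbbbbbbbbbbbbbbbbbbwwwwwwwww######################wwwwwwwwww...................
248 ......wbbbbbbbbbbbbwwwwwwwwww######################.wwwwwwwwww..................
254 ww...wwww.bbbbbbbbwwwwwwwwww.################....###wwwwwwwwwww.................
260 wwwwwwwwww.wbbbbbwwwwwwwwwww#########...........##.#.wwwwwwwwwww................
```

Orange rows 144–176 match a wedge tilted about 26° (I predicted 141 and 177). Next I lift it clear and move over the gap.

Call:
{"name": "jog_arm", "arguments": {
  "motion": [
    {"claw": 0.9,"tx": -0.029,"ty": 0.002,"tz": 0.06,"spin": 0},
    {"claw": 0.9,"tx": -0.058,"ty": 0.004,"tz": 0.12,"spin": 0},
    {"claw": 0.9,"tx": -0.089,"ty": 0.007,"tz": 0.18,"spin": 0},
    {"claw": 0.9,"tx": -0.17,"ty": 0.03,"tz": 0.13,"spin": 0},
    {"claw": 0.9,"tx": -0.25,"ty": 0.06,"tz": 0.08,"spin": 0},
    {"claw": 0.9,"tx": -0.314,"ty": 0.088,"tz": 0.026,"spin": 0},
    {"claw": 0.9,"tx": -0.314,"ty": 0.088,"tz": 0.026,"spin": 0},
    {"claw": 0.9,"tx": -0.314,"ty": 0.088,"tz": 0.026,"spin": 0}
  ],
  "newtons": 20
}}

```text
time_s: 27.4
tcp_pos: [0.5706, -0.1332, 0.1636]
tcp_rot: [0.999, -0.042, 0.0, 0.0]
force: [0.8, 0.1, -0.7]
finger_gap: 0.0238
finger_force: 20.0
```

```bash
python3 orow.py w13
```

```text
27.4 [ 0.57058925 -0.13316053  0.16357431] [ 0.80707818  0.10137129 -0.73953098]
110 bbbbbbbbbbbbbbbbbbbbwwwwwwwwbbbbbbbbbbbbbbbbbbbRRRRRRRRRRR......................
116 bbbbbbbbbbbbbbbbbbbbwwwwwwwwwbbbbbbbbbbbbbbbbbbRRRRRRRRRRR......................
122 bbbbbbbbbbbbbbbbbbbbbbbbbbbbbbbbbbbbbbbbbbbbbbbRRRRRRRRRRR......................
128 bbbbbwwwwwwwwwwwbbbbbbbbbbbbbbbbbbbbbbbbbbbbbbbRRRRRRRRRRb......................
134 wwwwwwwwwwwwwwwwwwwwbbbbbbbbbbbbbbbbbbbbbbbbbbbRRRRRRRRRR.......................
140 wwwwwwwwwwwwwwwwwwwwwwbbbbbbbbbbbbbbbbbbbbbbbbRRRRRRRRRRR.......................
146 wwwwwwwwwwwwwwwwwwwwwwbbbbbbbbbbbbOOOOOOOOOOOOORRRRRRRRRR.......................
152 wwwwwwwwwwwwwwwwwwwwwwbbbbbbbbbbbOOOOOOOOOOOOOOORRRRRRRRbbbbbb..................
158 wwwwwwwwwwwwwwwwwwwwwwwbbbbbbbbbOOOOOOOOOOOOOOOOORRRRRRRbbbbbbbbbbb.............
164 wwwwwwwwwwwwwwwwwwwwwwwbbbbbbbbOOOOOOOOOOOOOOOOOOORRRRRRbbbbbbbbbbbbb...........
170 wwwwwwwwwwwwwwwwwwwwwwwbbbbbbbOOOOOOOOOOOOOOOOOOOOORRRRRbbbbbbbbbbbbbbbb........
176 wwwwwwwwwwwwwwwwwwwwwwwbOOOOOOOOOOOOOOOOOOOOOOOOOOOOOOOOObbbbbbbbbbbbbbbbbb.....
[... 490 characters left out ...]
....................
218 .......................#bbbbbbO##################bOOOOOb........................
224 .......................#bObbbbb##################bOOOOO.........................
230 b......................##Obbbbb###################OObOO.........................
236 .......................##bbbwb####################bwwbb.........................
242 ....................wwwwwwwww.#####################wwwwwwwwww...................
248 ......bbbbbbbbbbbbbwwwwwwwwww######################.wwwwwwwww...................
254 ......bbbbbbbbbbbbwwwwwwwwww.###############.....###wwwwwwwwwww.................
260 .......bbbbbbbbbbwwwwwwwwwww#########...........##.#.wwwwwwwwwww................
```

Call:
{"name": "jog_arm", "arguments": {
  "motion": [
    {"claw": 0.9,"tx": 0.012,"ty": 0.004,"tz": -0.024,"spin": 0},
    {"claw": 0.9,"tx": 0.024,"ty": 0.003,"tz": -0.048,"spin": 0},
    {"claw": 0.9,"tx": 0.036,"ty": 0.002,"tz": -0.072,"spin": 0},
    {"claw": 0.9,"tx": 0.047,"ty": 0.001,"tz": -0.096,"spin": 0},
    {"claw": 0.9,"tx": 0.047,"ty": 0.001,"tz": -0.096,"spin": 0}
  ]
}}

```text
time_s: 27.95
tcp_pos: [0.5838, -0.1324, 0.1323]
tcp_rot: [0.999, -0.042, -0.001, -0.0]
force: [0.5, 0.1, -2.1]
finger_gap: 0.0237
finger_force: 20.0
```

```bash
python3 orow.py w14 | sed -n '1p;4,24p'
```

```text
27.95 [ 0.58380103 -0.1324183   0.13234729] [ 0.53095394  0.10782438 -2.12302655]
122 bbbbbbbbbbbbbbbbbwwwwwwwwwwbbbbbbbbbbbbbbbbbbbbbbRRRRRRRRRRRR...................
128 bbbbbbbbbbbbbbbbbbbwwwwwwwwwbbbbbbbbbbbbbbbbbbbbbRRRRRRRRRRRRR..................
134 bbbbbbbbbbbbbbbbbbbbwbbbbbwbbbbbbbbbbbbbbbbbbbbbbRRRRRRRRRRRRb..................
140 bbbbbbbbbbbbbbbbbbbbbbbbbbbbbbbbbbbbbbbbbbbbbbbbRRRRRRRRRRRRRb..................
146 bbbbbbbbbbbbbbbbbbbbbbbbbbbbbbbbbbOOOOOOOOOOOObbbRRRRRRRRRRRR...................
152 .wwwwwwwwwwwwwwwwbbbbbbbbbbbbbbbbOOOOOOOOOOOOOObbRRRRRRRRRRRRbbb................
158 wwwwwwwwwwwwwwwwwwwbbbbbbbbbbbbbOOOOOOOOOOOOOOOOORRRRRRRRRRRbbbbbbbbb...........
164 wwwwwwwwwwwwwwwwwwwwwbbbbbbbbbbOOOOOOOOOOOOOOOOOOORRRRRRRRRRbbbbbbbbbbb.........
170 wwwwwwwwwwwwwwwwwwwwwbbbbbbbbbOOOOOOOOOOOOOOOOOOOOORRRRRRRRRbbbbbbbbbbbbbbb.....
176 wwwwwwwwwwwwwwwwwwww.bbbOOOOOOOOOOOOOOOOOOOOOOOOOOOOOOOOORRRbbbbbbbbbbbbbbbbb...
182 wwwwwwwwwwwwwwwwww.wwwbbbbbbbbbbbbbbbbbbbbbbbbbbbbbbbbbbORRbbbbbbbbbbbbbbbbbbbb.
188 wwwwwwwwwwwwwwwwwwwwwwbbbbbbbbbbbbbbbbbbbbbObbbbOObbOOOOORRbbbbbbbbbbbbbbbbbbbbb
194 wwwwwwwwwwwwwwwwwwwwwwbbbbbbbbbO##......bbbbbbbbOOOOOOOOORRbbbbbbbbbbbbbbbbbbbbb
200 wwwwwwwwwwwwwwwwwwwwwwwbbbbbbbOb######.....bbbbbbOOOOOOORRbbbbbbbbbbbbbbbbwwww.w
206 wwwwwwwwwwwwwwwwwwww.ww.ObbbbbOb##########.......OOOOOOORR.bbbbbbbbbbbbwwwww....
212 wwwwwwwwwwwwwwwwwwwwwww.ObbbbbO##################bOOOOOORR......................
218 wwwwwwwwwwwwwwwwwwwwwww#bOOOOOO##################bOOOOORRb......................
224 wwwwwwwwwwwwwwwwwwwwbb###OOOOOb##################bOOOOORR.......................
230 wwwwwwwwwwwwwwwwbbb######OOOOOb###################OOOOORR.......................
236 ...bbbbbbbbbb........####.bwwb##############..#.##bwwbRRb.......................
242 ....................wwwwwwwww.#####################wwwwwwwwww...................
```

Call:
{"name": "jog_arm", "arguments": {
  "motion": [
    {"claw": 0.9,"tx": 0.006,"ty": 0,"tz": -0.012,"spin": 0},
    {"claw": 0.9,"tx": 0.012,"ty": -0.001,"tz": -0.024,"spin": 0},
    {"claw": 0.9,"tx": 0.012,"ty": -0.001,"tz": -0.024,"spin": 0}
  ]
}}

```text
time_s: 28.3
tcp_pos: [0.5878, -0.1332, 0.1265]
tcp_rot: [0.999, -0.042, -0.0, 0.0]
force: [0.7, -1.1, -1.1]
finger_gap: 0.0242
finger_force: 20.0
```

Call:
{"name": "jog_arm", "arguments": {
  "motion": [
    {"claw": 0.9,"tx": 0.003,"ty": 0,"tz": -0.006,"spin": 0},
    {"claw": 0.9,"tx": 0.005,"ty": 0,"tz": -0.01,"spin": 0},
    {"claw": 0.9,"tx": 0.005,"ty": 0,"tz": -0.01,"spin": 0}
  ]
}}

```text
time_s: 28.6
tcp_pos: [0.5889, -0.1333, 0.1244]
tcp_rot: [0.999, -0.042, -0.0, 0.0]
force: [-2.6, -0.9, 3.7]
finger_gap: 0.0238
finger_force: 20.0
```

Call:
{"name": "jog_arm", "arguments": {
  "motion": [
    {"claw": 0.9,"tx": 0.003,"ty": 0,"tz": -0.006,"spin": 0},
    {"claw": 0.9,"tx": 0.006,"ty": 0,"tz": -0.012,"spin": 0},
    {"claw": 0.9,"tx": 0.006,"ty": 0,"tz": -0.012,"spin": 0}
  ],
  "newtons": 25
}}

```text
time_s: 28.9
tcp_pos: [0.5904, -0.1328, 0.121]
tcp_rot: [0.999, -0.042, -0.0, -0.0]
force: [-3.5, -0.1, 6.0]
finger_gap: 0.0238
finger_force: 25.0
```

Call:
{"name": "jog_arm", "arguments": {
  "motion": [
    {"claw": 0.64,"tx": 0,"ty": 0,"tz": 0,"spin": 0},
    {"claw": 0.64,"tx": 0,"ty": 0,"tz": 0,"spin": 0},
    {"claw": 0.64,"tx": 0,"ty": 0,"tz": 0,"spin": 0},
    {"claw": 0.64,"tx": 0,"ty": 0,"tz": 0.06,"spin": 0},
    {"claw": 0.64,"tx": 0,"ty": 0,"tz": 0.15,"spin": 0},
    {"claw": 1.0,"tx": -0.038,"ty": 0,"tz": 0.2,"spin": 0},
    {"claw": 1.0,"tx": -0.038,"ty": 0,"tz": 0.2,"spin": 0},
    {"claw": 1.0,"tx": -0.038,"ty": 0,"tz": 0.2,"spin": 0}
  ]
}}

```text
time_s: 29.7
tcp_pos: [0.5798, -0.1328, 0.1799]
tcp_rot: [0.999, -0.042, 0.0, -0.0]
force: [0.6, -0.5, 0.3]
finger_gap: 0.0133
finger_force: 0.0
```

```bash
python3 - <<'E'
from h import *
s,im=shot('wrist','w15');print(s['time_s'],s['tcp_pos'],s['force'],s['finger_gap'])
cv2.imwrite('pics/w15c.png',cv2.resize(im[90:290,190:450,::-1],None,fx=3,fy=3,interpolation=cv2.INTER_CUBIC))
E
```

```text
29.7 [ 0.57976883 -0.13280107  0.17992959] [ 0.57573838 -0.48045531  0.27538935] 0.013297776177393594
```

View pics/w15c.png

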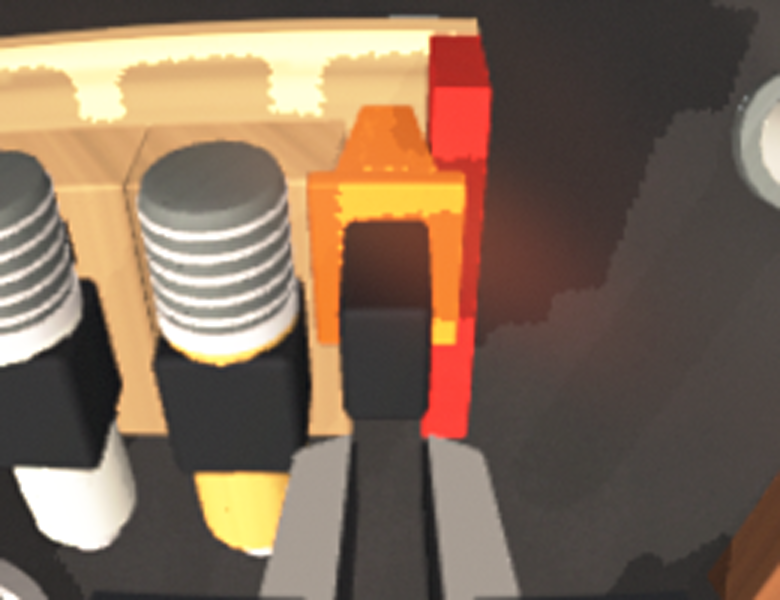

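The wedge stands in the gap, square and tilted with the rack. Its handle top is centred at (387,362) in the crop and the shoulder still shows above the wall. I'll close the fingers and push it home.

```bash
python3 - <<'E'
from h import *
s=ctrl.sense();f=lambda p:(190+p[0]/3,90+p[1]/3)
for h in(.095,.098,.101): print(onrack('wrist',[f((387,307)),f((387,362)),f((387,418))],h,s,P=np.array([.594,-.1467,.104])).round(4).tolist())
E
```

```text
[[0.6062, -0.1359, 0.1707], [0.5897, -0.1345, 0.1626], [0.5709, -0.1329, 0.1534]]
[[0.6071, -0.136, 0.1745], [0.5909, -0.1346, 0.1666], [0.5725, -0.1331, 0.1575]]
[[0.608, -0.136, 0.1783], [0.5921, -0.1347, 0.1705], [0.574, -0.1332, 0.1616]]
```

Call:
{"name": "jog_arm", "arguments": {
  "motion": [
    {"claw": 1.0,"tx": 0.008,"ty": -0.004,"tz": 0,"spin": 0},
    {"claw": 1.0,"tx": 0.008,"ty": -0.004,"tz": -0.06,"spin": 0},
    {"claw": 1.0,"tx": 0.008,"ty": -0.004,"tz": -0.11,"spin": 0},
    {"claw": 1.0,"tx": 0.008,"ty": -0.004,"tz": -0.11,"spin": 0},
    {"claw": 1.0,"tx": 0.009,"ty": -0.004,"tz": -0.125,"spin": 0},
    {"claw": 1.0,"tx": 0.012,"ty": -0.004,"tz": -0.14,"spin": 0},
    {"claw": 1.0,"tx": 0.012,"ty": -0.004,"tz": -0.14,"spin": 0}
  ]
}}

```text
time_s: 30.45
tcp_pos: [0.5833, -0.1341, 0.1379]
tcp_rot: [0.999, -0.042, -0.0, -0.0]
force: [-0.5, 0.0, 0.5]
finger_gap: 0.0002
finger_force: 0.0
```

Now slow pushes along the rack's −z.

Call:
{"name": "jog_arm", "arguments": {
  "motion": [
    {"claw": 1.0,"tx": 0.004,"ty": 0,"tz": -0.01,"spin": 0},
    {"claw": 1.0,"tx": 0.008,"ty": 0,"tz": -0.02,"spin": 0},
    {"claw": 1.0,"tx": 0.008,"ty": 0,"tz": -0.02,"spin": 0}
  ]
}}

```text
time_s: 30.75
tcp_pos: [0.5861, -0.1343, 0.1329]
tcp_rot: [0.999, -0.042, 0.0, 0.0]
force: [-1.7, -0.5, 4.3]
finger_gap: 0.0003
finger_force: 2.3
```

Call:
{"name": "jog_arm", "arguments": {
  "motion": [
    {"claw": 1.0,"tx": 0.004,"ty": 0,"tz": -0.01,"spin": 0},
    {"claw": 1.0,"tx": 0.006,"ty": 0,"tz": -0.016,"spin": 0},
    {"claw": 1.0,"tx": 0.006,"ty": 0,"tz": -0.016,"spin": 0}
  ]
}}

```text
time_s: 31.05
tcp_pos: [0.5878, -0.1348, 0.129]
tcp_rot: [0.999, -0.042, 0.001, 0.0]
force: [-2.2, -0.3, 10.1]
finger_gap: 0.0004
finger_force: 5.2
```

Call:
{"name": "jog_arm", "arguments": {
  "motion": [
    {"claw": 1.0,"tx": 0.003,"ty": 0,"tz": -0.008,"spin": 0},
    {"claw": 1.0,"tx": 0.005,"ty": 0,"tz": -0.012,"spin": 0},
    {"claw": 1.0,"tx": 0.005,"ty": 0,"tz": -0.012,"spin": 0}
  ]
}}

```text
time_s: 31.35
tcp_pos: [0.5882, -0.1338, 0.1276]
tcp_rot: [0.999, -0.042, -0.0, -0.0]
force: [-10.0, 3.1, 25.3]
finger_gap: 0.0007
finger_force: 14.0
```

Call:
{"name": "jog_arm", "arguments": {
  "motion": [
    {"claw": 1.0,"tx": 0.003,"ty": 0,"tz": -0.007,"spin": 0},
    {"claw": 1.0,"tx": 0.004,"ty": 0,"tz": -0.01,"spin": 0},
    {"claw": 1.0,"tx": 0.004,"ty": 0,"tz": -0.01,"spin": 0}
  ]
}}

```text
time_s: 31.65
tcp_pos: [0.5884, -0.1338, 0.1272]
tcp_rot: [0.999, -0.042, -0.001, -0.0]
force: [-17.4, 4.3, 44.2]
finger_gap: 0.0008
finger_force: 23.8
```

Call:
{"name": "jog_arm", "arguments": {
  "motion": [
    {"claw": 1.0,"tx": -0.01,"ty": 0,"tz": 0.03,"spin": 0},
    {"claw": 1.0,"tx": -0.03,"ty": 0,"tz": 0.12,"spin": 0},
    {"claw": 1.0,"tx": -0.06,"ty": 0,"tz": 0.25,"spin": 0},
    {"claw": 1.0,"tx": -0.06,"ty": 0,"tz": 0.25,"spin": 0},
    {"claw": 1.0,"tx": -0.06,"ty": 0,"tz": 0.25,"spin": 0}
  ]
}}

```text
time_s: 32.15
tcp_pos: [0.5728, -0.1343, 0.1967]
tcp_rot: [0.999, -0.042, 0.001, 0.0]
force: [-0.3, -0.3, 0.2]
finger_gap: 0.0002
finger_force: 0.0
```

```bash
python3 - <<'E'
from h import *
s,im=shot('wrist','w16');print(s['time_s'],s['tcp_pos'],s['force'])
np.save('s_w16.npy',np.r_[s['tcp_pos'],s['tcp_rot']])
h=cv2.cvtColor(im,cv2.COLOR_RGB2HSV)
for r in range(100,250,4): print(r,''.join('O' if (7<p[0]<=13 and p[1]>170 and p[2]>120) else('Y' if (13<p[0]<23 and p[1]>190 and p[2]>120) else('R' if (p[0]<6 or p[0]>174) and p[1]>150 else('#' if p[2]<60 else ('b' if p[1]>80 else ('w' if p[2]>90 else '.'))))) for p in h[r,236:370:2].astype(int)))
E
```

```text
32.15 [ 0.57278863 -0.13425585  0.19670116] [-0.33796197 -0.30824737  0.18560362]
100 wwwwwwwwwwwwwwwwwwwwwwwwwwwwwwwwwwwwwwwwwwwwwwwbRRRRRRRR###########
104 wwbbwbbbbbbbbbbbbbbbwwwwwwwwwwbbbbbbbbbbbbbbbbbRRRRRRRRRb#####...##
108 bbbbbbbbbbbbbbbbbbbbbbwwwwwwwbbbbbbbbbbbbbbbbbbRRRRRRRRRR.#####..#.
112 bbbbbbbbbbbbbbbbbbbbbbwwwwwwwwbbbbbbbbbbbbbbbbbbRRRRRRRRRb##.....#.
116 bbbbbbbbbbbbbbbbbbbbbwwwwwwwwwbbbbbbbbbbbbbbbbbRRRRRRRRRRb###..#...
120 bbbbbbbbbbbbbbbbbbbbbbbbwwbwwbbbbbbbOOOOOOOOObbRRRRRRRRRR.##.#...#.
124 bbbbbbbbbbbbbbbbbbbbbbbbbbbbbbbbbbbOOOOOOOOOOObRRRRRRRRRR##....#...
128 bbbbbbbbbbbbbbbbbbbbbbbbbbbbbbbbbbOOOOOOOOOOOObRRRRRRRRRR##..#..#..
132 bbbbbwwwwwwwwwwwwwwwwbbbbbbbbbbbbOOOOOOOOOOOOOORRRRRRRRRR#.........
136 bbbwwwwwwwwwwwwwwwwwwwwbbbbbbOOOOOOOOOOOOOOOOOOOOOOORRRRR..........
140 bwwwwwwwwwwwwwwwwwwwwwwwbbbbYYYYYYYbbbbbbbbbbbbbbbbbORRRb..........
144 bwwwwwwwwwwwwwwwwwwwwwwwbbbbOOOOOOYbbbbbbbbbbbbbbbbbORRRb..........
148 wwwwwwwwwwwwwwwwwwwwwwwwbbbbOOOOYOObbbbbbYYbbYOYYYOObRRRbbbb.......
152 bwwwwwwwwwwwwwwwwwwwwwwwbbbbOOOOOObbbbbbbbbbbbOOOOOORRRRbbbbbb.....
156 bwwwww
[... 1017 characters left out ...]
############bbbbbbbbbbbbbbbbbbbbRRRRRRR.............
216 bbbbb######################bbbbbbbbbbbbbbbbwwwbRRRRRRR.............
220 bbbbb######################bbbbbbbb...........RRRRRRRR.............
224 bbbbb.#####################bbbbbbb............RRRRRRRR.............
228 ......#####################b.......................................
232 .......###################bb.......................................
236 .........bbbbbbbbbbbbbbbbbbb.........wwww..wwwww...................
240 .........bbbbbbbbbbbbbbbbbbb....wwwwwwwww##wwwwwwwwww..............
244 ..........bbbbbbbbbbbbbbbbbbb..wwwwwwwwww##wwwwwwwwww..............
248 ..........bbbbbbbbbbbbbbbbbbw..wwwwwwwwww##wwwwwwwwww..............
```

```bash
python3 - <<'E'
from h import *
v=np.load('s_w16.npy');s=dict(tcp_pos=v[:3],tcp_rot=v[3:])
P=np.array([.594,-.1467,.104]);y=np.radians(-4.5);a=np.radians(26)
X=np.array([np.cos(a)*np.cos(y),np.cos(a)*np.sin(y),np.sin(a)]);Y=np.array([-np.sin(y),np.cos(y),0])
im=cv2.imread('pics/w16.png');h=cv2.cvtColor(im,cv2.COLOR_BGR2HSV).astype(int)
O=(h[...,0]>6)&(h[...,0]<25)&(h[...,1]>165)&(h[...,2]>90)
def edge(r): c=np.flatnonzero(O[r,285:345])+285;return c[0],c[-1]
E=[edge(r) for r in(150,160,170,180)];print(E)
for H in(.048,.052,.056):
    p=onrack('wrist',[q for r,(l,t) in zip((150,160,170,180),E) for q in((l-.5,r),(t+.5,r))]+[(310,139),(300,191)],H,s,P,-4.5)-P
    print(H,'x',(p@X*1e3).round(1),'y',(p@Y*1e3).round(1))
E
```

```text
[(np.int64(292), np.int64(339)), (np.int64(292), np.int64(339)), (np.int64(293), np.int64(338)), (np.int64(294), np.int64(337))]
0.048 x [ 36.7  36.4  25.8  25.5  14.3  14.    2.3   2.   48.1 -11.7] y [34.5 -9.1 35.1 -9.4 34.8 -8.9 34.5 -8.3 17.4 28.8]
0.052 x [39.2 38.9 28.4 28.1 17.2 16.9  5.3  5.1 50.4 -8.4] y [34.  -8.8 34.7 -9.1 34.4 -8.6 34.1 -8.  17.3 28.4]
0.056 x [41.7 41.4 31.1 30.8 20.  19.7  8.4  8.1 52.7 -5.1] y [33.6 -8.5 34.2 -8.8 33.9 -8.3 33.7 -7.8 17.2 28.1]
```

```bash
python3 - <<'E'
from h import *
v=np.load('s_w16.npy');s=dict(tcp_pos=np.array([.57977,-.1328,.17993]),tcp_rot=v[3:])
P=np.array([.594,-.1467,.104]);y=np.radians(-4.5);a=np.radians(26)
X=np.array([np.cos(a)*np.cos(y),np.cos(a)*np.sin(y),np.sin(a)])
p=onrack('wrist',[(190+q[0]/3,90+q[1]/3) for q in((85,186),(130,186),(305,181))],.04,s,P,-4.5)-P
x=p@X*1e3;print('block uphill ends x (want ~40):',x.round(1))
if np.all((x>28)&(x<52)): print(ctrl.finish_job())
E
```

```text
block uphill ends x (want ~40): [41.9 41.3 41.5]
the job is handed in; nothing more can be done
None
```

The job is handed in. All three carriers are packed against the lip with the brass one's grille uphill, and the wedge was driven to a hard stop beside the red wall; the last wrist view puts its shoulder down on the wall. I didn't measure the spring plate's travel, and the hand-in returned no verdict.

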